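Finish-seam a can on the bench seamer

ROBOT

A 6-joint arm with a two-finger parallel gripper is mounted at the origin on the work surface. World frame = base frame: x ahead of the robot, y to its left, z up, the work surface at z = 0. Lengths are in m, angles in degrees, forces in N, time in s.
With the tool pointing down it reaches from about 0.4 to 0.825 m from the base axis. Payload 7 kg.
Tool frame: the origin (TCP) lies between the finger pads; the fingertips stand 22 mm ahead of it and the grasp point (between the pads) lies 3 mm ahead of it; z points along the fingers, y is the line along which they close (so a half turn about z gives the same grasp; the last joint's range is limited). The gripper opens to 88 mm and grips with 3 to 60 N. Pads are 19 mm wide; open, the fingers measure 130 mm over their backs; the gripper's body (78 mm by 193 mm) begins 47 mm behind the grasp point.
Start: joints at [-58.493, 20.546, 0.682, 0, -70.136, -16.507], TCP at [0.175, -0.652, 0.249] pointing down, gripper open.
Joint ranges: [-176.03, 176.03], [-82.01, 121.73], [-58.28, 71.71], [-173.87, 95.51], [-174.79, -0.11], [-173.66, 173.66]. Speed limits (degrees/s): [136.94, 136.94, 172.46, 180, 180, 180].

INTERFACE

Orientations are given as [roll, pitch, yaw] about the fixed x, y, z axes, in that order (R = Rz(yaw) Ry(pitch) Rx(roll)).
In Python, from plant import ctrl gives the robot as it stands.
- The arm moves only by the tool apply_moves, never from a script. Its argument "targets" is a list of rows, each an object with "travel": the shift along the tool's x, y, z in mm, a list of three; "roll": the turn about the tool's z in degrees; "jaw": the finger opening in mm, from 0 to 87.6. In form: [{"travel": [tx, ty, tz], "roll": roll, "jaw": jaw}, ...]. A call has 1 to 10 rows; each row shifts and turns the commanded pose from where the row before left it, along the tool's axes as they then stand; what a row does not reach is not made up. A row lasts 1/10 s, in which the tool goes at most 50 mm and 8.59 degrees, less where a joint would pass 70% of its speed; a pose out of reach is approached as far as the arm can. A call with a gripper value outside its range is refused whole. The fingers move at their own pace and stop on an object; the grip force is fixed at half the most. Time passes only in rows, so rows that do not move let the fingers close. It gives the time, the measured TCP pose, the force, the opening and the grip force at its end, in the units of the state.
- ctrl.get_obs(): the state, without advancing time (a new reading comes with each control period).
- ctrl.snapshot(name): name is "side" or "top"; returns the picture (384x512x3 uint8, red, green, blue); there is no depth.
- ctrl.calibration(name): a dict with "K" (3x3 intrinsics, pixels), "extrinsics" (4x4, takes a point from camera to world coordinates). Camera axes: x right, y down, z forward; pixel columns grow to the right and rows downward; lengths in m; the calibration is good to about 2 mm. A picture is of the moment at which its call begins. calibration takes no time and is no camera call.
- ctrl.close_job(): hands the job in; it is judged then, once.
The state is a dict: "clock": time; "joint_pos": joint angles; "qvel": joint speeds; "tau": joint torques, N m; "tool_pos": TCP position; "orientation": TCP orientation; "force": force on the tool from outside, world axes, zero at the start; "moment": the same for the moment, N m; "opening": finger opening in m; "gripper_force": force on a finger pad.
Only numpy, scipy, OpenCV 4.12 (cv2) and the standard library are available. Lean on these libraries where they do the work, as an engineer would, in place of code of your own. Each camera call takes 0.05 s, during which the arm holds its last target. There are 200 camera calls.

TASK

The can in the hand seamer has had its first operation. Lift the roll lever out of neutral and throw it across into the two-dot notch so that it drops fully home, then wind the handwheel clockwise (seen from above) by its spinning grip a turn and a half, all round the seam, with the lever in that notch, and finally throw the lever back to neutral, dropped down in the gap. Leave the goods standing around as they are.

Things in the scene. Friction and masses are not known exactly. Their poses are not given: they have to be found in the camera images.
- seamer: Bench can seamer, grey casting, fixed. Origin on the bench on the vertical spindle axis; z up, -x towards the operator's side (where the lever points in neutral), -y to the operator's right. Foot 300 x 190 x 18 mm (x -95 to +205); column at x +150, 218 mm high; its head reaches over the spindle, underside at 174 mm. A can 76 mm wide, top at 144 mm, is clamped under it. A low clamp lever at the foot stays as it is.
- wheel_hub (a point): Centre of the four-spoke handwheel, on the spindle axis, 270 mm above the bench. The wheel is 250 mm across over its 16 mm thick round rim (262 to 278 mm high). It overhangs the roll lever, so the lever must be taken with the tool leaning back, outwards from the spindle: 45 degrees suits, fingers pointing inwards and down, closing sideways on the grip.
- wheel (a joint): Turn of the handwheel and can together (rad), positive clockwise seen from above, counting on over full turns; starts between -0.7 and 0.7. At 0 its grip stands to the machine's -x. Turns either way against about 2 N at the grip, and stays where it is left.
- wheel_grip: The handwheel's upright free-spinning grip: black, round, 28 mm thick, 60 mm tall, 100 mm from the spindle axis. Origin on its axis at its lower end, 284 mm above the bench (top at 344 mm). The wheel carries it round; its own axis stays vertical and it spins freely about it, so the hand need not turn.
- lever (a joint): Swing of the roll lever about the spindle axis (rad), positive counter-clockwise seen from above, which is to the operator's right. 0 = middle of the neutral gap, +0.524 = two-dot notch, -0.524 = one-dot notch; stops at +-0.61. Friction about 1 N at the grip. Starts within 0.07 of 0.
- lever_lift (a joint): Lift of the lever (rad): 0 = down in a notch or the gap. The lever hinges up about a point 30 mm from the spindle axis, 160 mm above the bench. From 0.17 (grip raised 16 mm) it clears the teeth; it stops at 0.34. A spring presses it down with 4 to 6 N at the grip; let go over a tooth, it stays up on the tooth.
- lever_grip_mid (a point): Middle of the lever's grip, on its axis: black round handle 18 mm thick, 48 mm long, lying radially and level when down, its ends 95 and 143 mm from the spindle axis. This point: 126 mm from the spindle axis, 160 mm above the bench when down; in the machine's axes at 126 mm x (-cos, -sin) of the swing.
- two_dot_notch (a point): Floor of the two-dot notch (finishing roll), on the operator's right, in the quadrant: an upright curved steel strip, 10 mm thick, 72 mm from the spindle axis, below the lever. Notch 15 mm wide, 7 mm deep (floor 155 mm high); the lever's 10 mm rod drops in. Two white studs side by side mark it on the strip's outer face.
- one_dot_notch (a point): Floor of the like notch with one stud (first-operation roll), on the operator's left. Not used in this job.
- neutral_gap (a point): Middle of the floor of the wide unmarked gap (23 mm wide, 7 mm deep) in the middle of the quadrant: neutral, both rolls clear of the can. The lever may stand anywhere in it (about 0.09 rad either way).
- can_a: Loose bystander: closed food can, 76 mm wide, 100 mm tall, origin at its underside. can_b alike.
- can_b: Loose bystander, like can_a.
- lid_box: Loose bystander: open cardboard box of can lids, 200 x 140 x 60 mm, origin at its underside.
- salt_jar: Loose bystander: white jar with red cap, 96 mm wide, 150 mm tall, origin at its underside.
- cleaner: Loose bystander: green bottle, 68 mm wide, 200 mm tall, origin at its underside.
- pasta_pack: Loose bystander: yellow packet, 110 x 190 x 45 mm, lying, origin at its underside.
- tape_roll: Loose bystander: roll of tape lying flat, 110 mm wide, 48 mm high, origin at its underside.

How it is judged:
By the outcome, as a careful person would: the job done as asked, in the order asked, and still so for the second after the job is handed in, with the robot touching nothing.
It also fails if it takes over 70 s, if anything falls off the work surface, if the arm or the gripper's body presses on something with over 40 N, if the wrist force passes 120 N, or if a joint passes its speed limit or range.

## Working session

There is one attempt and no reset: what is moved stays moved. The work goes in short steps, Python scripts to look and compute and a tool call to move; the robot and the scene stay as the last step left them, time stands still between calls to the robot, and variables do not carry over. Pictures are saved under pics/ and viewed, at most 10 in all, crops included, and the job is handed in when it is done.

Besides the shell and the picture viewer there is one more tool, called after "Request:" in YAML: its name, and indented under it one key for each argument. apply_moves: Moves the arm, as the interface text tells. Its arguments: {"type":"object","properties":{"targets":{"type":"array","items":{"type":"object","properties":{"travel":{"type":"array","items":{"type":"number"}},"roll":{"type":"number"},"jaw":{"type":"number"}}}}},"required":["targets"]}

```bash
mkdir -p pics; python3 - <<'E'
from plant import ctrl
import cv2,numpy as np
for n in("side","top"):
    im=ctrl.snapshot(n); cv2.imwrite(f"pics/{n}0.png",im[:,:,::-1])
    c=ctrl.calibration(n); print(n,np.round(c["K"],1).tolist(),np.round(c["extrinsics"],4).tolist())
o=ctrl.get_obs(); print(o)
E
```

```text
side [[395.4, 0.0, 261.2], [0.0, 395.4, 196.4], [0.0, 0.0, 1.0]] [[0.8843, 0.3173, -0.3427, 0.9029], [0.4665, -0.6346, 0.6161, -0.6965], [-0.022, -0.7047, -0.7092, 0.9829], [0.0, 0.0, 0.0, 1.0]]
top [[434.1, 0.0, 253.2], [0.0, 434.1, 195.0], [0.0, 0.0, 1.0]] [[-0.0196, -0.993, 0.1164, 0.3335], [-0.9998, 0.0184, -0.0116, 0.0086], [0.0093, -0.1166, -0.9931, 1.6609], [0.0, 0.0, 0.0, 1.0]]
{'clock': 0.1, 'joint_pos': array([-5.84919478e+01,  2.05849246e+01,  6.38999831e-01, -1.87700719e-02,
       -7.01372259e+01, -1.65072022e+01]), 'qvel': array([ 0.03015438, -0.11137624,  0.07288022,  0.07937557,  0.02367162,
        0.01956421]), 'tau': array([-7.52994110e-04, -5.84164560e+01,  2.93750596e+01,  7.01563686e+00,
        1.00877820e-02, -7.62223726e-05]), 'tool_pos': array([ 0.17458648, -0.65159765,  0.2477401 ]), 'orientation': array([ 1.79915262e+02, -6.70940862e-03, -1.65005535e+02]), 'force': array([-0.67386061,  0.29621078,  0.47945601]), 'moment': array([-0.05605579, -0.01466194, -0.05575625]), 'gripper_force': 0.0, 'opening': 0.08770262325025945}
```

View pics/side0.png

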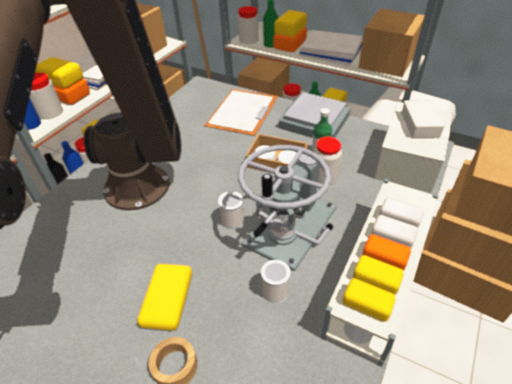

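View pics/top0.png

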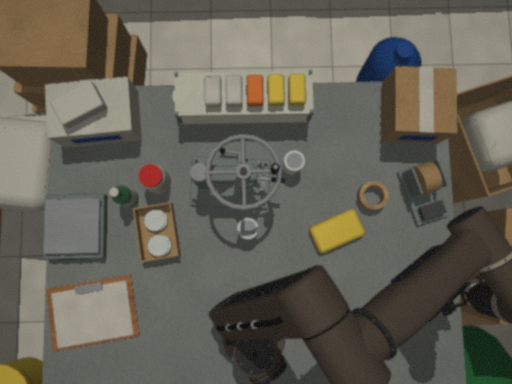

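```bash
python3 - <<'E'
import cv2
a=cv2.imread("pics/top0.png")[120:250,180:320]; a=cv2.resize(a,None,fx=4,fy=4,interpolation=cv2.INTER_CUBIC)
b=cv2.imread("pics/side0.png")[130:270,210:350]; b=cv2.resize(b,None,fx=4,fy=4,interpolation=cv2.INTER_CUBIC)
cv2.imwrite("pics/topc.png",a); cv2.imwrite("pics/sidec.png",b)
E
```

```text
(no output)
```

View pics/topc.png

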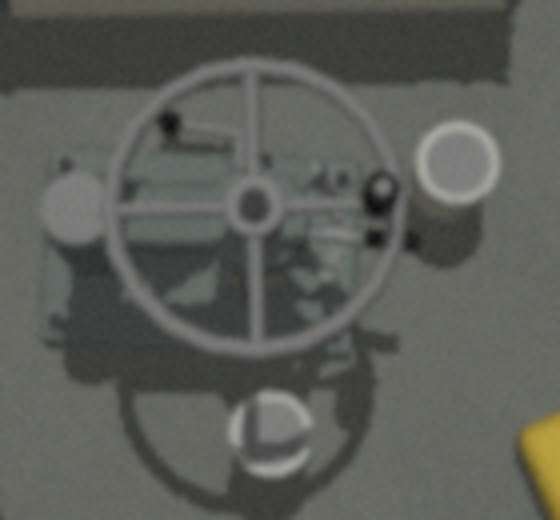

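View pics/sidec.png

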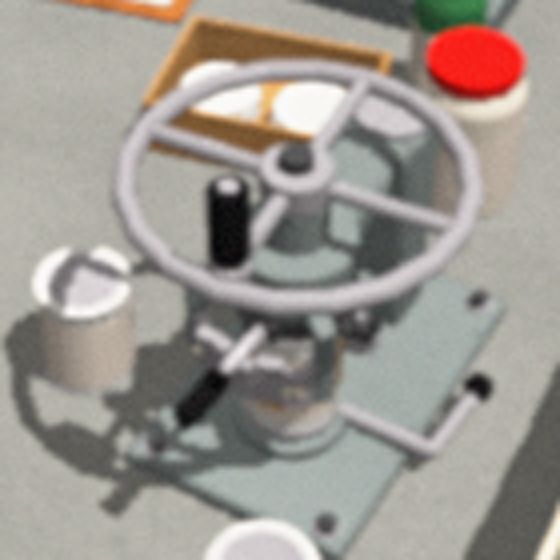

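```bash
cat > h.py <<'E'
import numpy as np,cv2
from plant import ctrl
from scipy.spatial.transform import Rotation as R
C={n:ctrl.calibration(n) for n in("side","top")}
def proj(n,p):
    T=np.linalg.inv(C[n]["extrinsics"]); q=C[n]["K"]@(T[:3,:3]@np.asarray(p)+T[:3,3]); return q[:2]/q[2]
def px(n,uv,off): return (np.array(uv)+.5)/4-.5+off
def onz(n,uv,z):
    E=C[n]["extrinsics"]; d=E[:3,:3]@np.linalg.solve(C[n]["K"],[uv[0],uv[1],1]); return E[:3,3]+d*(z-E[2,3])/d[2]
E
python3 - <<'E'
from h import *
from scipy.optimize import least_squares
T=lambda a,b:px("top",(a,b),np.array([180,120])); S=lambda a,b:px("side",(a,b),np.array([210,130]))
def pts(v):
    x,y,yaw,w,l=v
    def M(p): c,s=np.cos(yaw),np.sin(yaw); return np.array([x+c*p[0]-s*p[1],y+s*p[0]+c*p[1],p[2]])
    g=lambda z:M((-.1*np.cos(w),.1*np.sin(w),z))
    L=lambda r:M((-r*np.cos(l),-r*np.sin(l),.160))
    return M,g,L
def rim(M,n):
    P=np.array([proj(n,M((.125*np.cos(a),.125*np.sin(a),.27))) for a in np.linspace(0,6.28,73)]); return np.r_[P.min(0),P.max(0)]
def f(v,show=0):
    M,g,L=pts(v); r=[]
    def a(n,p,o,s=1): r.append((proj(n,p)-o)/s)
    a("top",M((.15,0,.218)),T(75,208)); a("top",g(.344),T(384,184)); a("side",g(.344),S(229,186)); a("side",g(.284),S(229,264))
    a("top",L(.143),T(415,242)); a("side",L(.143),S(185,413)); a("side",L(.095),S(218,377))
    a("side",M((.205,-.095,.018)),S(507,305),2);a("side",M((-.095,-.095,.018)),S(338,552),2)
    q=rim(M,"top")-np.r_[T(105,57),T(406,355)]; r+=[q[:2],q[2:]]
    q=rim(M,"side")-np.r_[S(114,58),S(482,312)]; r+=[q[:2],q[2:]]
    if show: print(np.round(r,1).tolist())
    return np.concatenate(r)
s=least_squares(f,[.4,0,np.pi/2,0,0],loss="soft_l1"); f(s.x,1)
print(s.x,np.degrees(s.x[2:])); M,g,L=pts(s.x); print("grip",g(.284),"lev",L(.126))
c=ctrl.calibration
for n,u in(("A",T(457,162)),("B",T(271,433))): print(n,onz("top",u,.1))
print(L(.126), [L(.126)])
E
```

```text
[[0.1, 0.0], [-0.7, 0.7], [0.2, 0.4], [0.5, -1.4], [0.6, 0.3], [-0.8, 2.2], [0.9, -0.3], [0.6, -0.6], [0.2, 0.6], [-1.6, 0.0], [0.1, 1.5], [-0.7, 1.3], [0.7, 0.6]]
[ 0.57378507  0.02450505  1.49644748 -0.09050626 -0.03138772] [85.74012495 -5.18562689 -1.79838414]
grip [ 0.57540074 -0.0754819   0.284     ] lev [ 0.56048707 -0.10079125  0.16      ]
A [ 0.64198125 -0.16099156  0.1       ]
B [0.39797369 0.0135228  0.1       ]
[ 0.56048707 -0.10079125  0.16      ] [array([ 0.56048707, -0.10079125,  0.16      ])]
```

Request:
apply_moves:
  targets:
    - {"travel": [0,0,-30],"roll": 0,"jaw": 60}
    - {"travel": [0,0,-30],"roll": 0,"jaw": 60}
    - {"travel": [0,0,-30],"roll": 0,"jaw": 60}
    - {"travel": [0,0,0],"roll": 8,"jaw": 60}

```text
clock: 0.5
tool_pos: [0.1749, -0.6535, 0.3435]
orientation: [-179.6, 0.1, -173.0]
force: [-1.0, 0.1, 0.2]
opening: 0.0625
gripper_force: 0.0
```

Request:
apply_moves:
  targets:
    - {"travel": [5,40,0],"roll": 0,"jaw": 40}
    - {"travel": [5,40,0],"roll": 0,"jaw": 40}
    - {"travel": [5,40,0],"roll": 0,"jaw": 40}
    - {"travel": [5,40,0],"roll": 0,"jaw": 40}
    - {"travel": [5,40,0],"roll": 0,"jaw": 40}
    - {"travel": [5,40,0],"roll": 0,"jaw": 40}
    - {"travel": [5,40,0],"roll": 0,"jaw": 40}
    - {"travel": [5,40,0],"roll": 0,"jaw": 40}

```text
clock: 1.3
tool_pos: [0.0951, -0.3377, 0.3381]
orientation: [180.0, -0.0, -173.0]
force: [1.1, 1.0, 0.8]
opening: 0.0399
gripper_force: 0.0
```

```bash
python3 -c "
from plant import ctrl
import numpy as np
o=ctrl.get_obs();print(np.round(o['joint_pos'],1),o['tool_pos'],o['orientation'])"
```

```text
[-41.2 -15.6 -26.1  -0.  -79.6 -41.9] [ 0.09509405 -0.33774191  0.3380591 ] [ 1.79967711e+02 -1.27553699e-02 -1.73041779e+02]
```

Request:
apply_moves:
  targets:
    - {"travel": [5,40,0],"roll": 0,"jaw": 40}
    - {"travel": [5,40,0],"roll": 0,"jaw": 40}
    - {"travel": [5,40,0],"roll": 0,"jaw": 40}

```text
clock: 1.6
tool_pos: [0.0671, -0.2262, 0.3385]
orientation: [180.0, 0.0, -173.2]
force: [1.1, 2.3, 1.3]
opening: 0.04
gripper_force: 0.0
```

```bash
python3 -c "
from plant import ctrl
import numpy as np
o=ctrl.get_obs();print(np.round(o['joint_pos'],1),o['tool_pos'],o['orientation'])"
```

```text
[-19.1 -32.8 -34.   -0.  -88.8 -64. ] [ 0.06708154 -0.2261639   0.33850834] [ 1.79977257e+02  5.94145543e-03 -1.73176853e+02]
```

Request:
apply_moves:
  targets:
    - {"travel": [20,-40,0],"roll": 0,"jaw": 40}
    - {"travel": [30,-40,0],"roll": 0,"jaw": 40}
    - {"travel": [40,-35,0],"roll": 0,"jaw": 40}
    - {"travel": [45,-20,0],"roll": 0,"jaw": 40}
    - {"travel": [45,-20,0],"roll": 0,"jaw": 40}
    - {"travel": [25,-5,35],"roll": 0,"jaw": 40}
    - {"travel": [0,0,45],"roll": 0,"jaw": 40}
    - {"travel": [0,0,45],"roll": 0,"jaw": 40}
    - {"travel": [0,0,45],"roll": 0,"jaw": 40}
    - {"travel": [0,0,40],"roll": 0,"jaw": 40}

```text
clock: 2.6
tool_pos: [-0.082, -0.3657, 0.129]
orientation: [180.0, 0.0, -173.1]
force: [1.5, -1.2, -0.6]
opening: 0.0401
gripper_force: 0.0
```

```bash
cat > o.py <<'E'
from plant import ctrl
import numpy as np
from scipy.spatial.transform import Rotation as R
o=ctrl.get_obs();print(o['clock'],np.round(o['joint_pos'],1),np.round(o['tool_pos'],4),np.round(o['orientation'],1),np.round(R.from_euler('xyz',o['orientation'],degrees=True).as_matrix(),3).tolist(),np.round(o['force'],1),o['opening'],o['gripper_force'])
E
python3 o.py
```

```text
2.6 [-71.9  -1.7 -44.5  -0.  -47.2 -11.2] [-0.082  -0.3657  0.129 ] [ 180.     0.  -173.1] [[-0.993, -0.121, 0.0], [-0.121, 0.993, 0.0], [-0.0, 0.0, -1.0]] [ 1.5 -1.2 -0.6] 0.04013523707249954 0.0
```

Request:
apply_moves:
  targets:
    - {"travel": [0,0,40],"roll": 0,"jaw": 40}
    - {"travel": [8,40,0],"roll": 0,"jaw": 40}
    - {"travel": [8,40,0],"roll": 0,"jaw": 40}
    - {"travel": [8,40,0],"roll": 0,"jaw": 40}

```text
clock: 3.0
tool_pos: [-0.1205, -0.249, 0.0904]
orientation: [179.7, 0.0, -173.1]
force: [-33.4, 33.3, -40.7]
opening: 0.04
gripper_force: 0.0
```

```bash
python3 o.py
```

```text
3.0 [-72.1 -10.4 -58.3  -0.2 -42.4 -10.9] [-0.1205 -0.249   0.0904] [ 179.7    0.  -173.1] [[-0.993, -0.121, 0.0], [-0.121, 0.993, 0.005], [-0.001, 0.005, -1.0]] [-33.4  33.3 -40.7] 0.04000051764091825 0.0
```

Request:
apply_moves:
  targets:
    - {"travel": [0,-15,0],"roll": 0,"jaw": 40}
    - {"travel": [0,0,0],"roll": 0,"jaw": 40}

```text
clock: 3.2
tool_pos: [-0.1181, -0.2676, 0.0924]
orientation: [-179.8, 0.1, -173.0]
force: [-0.6, -0.4, -0.6]
opening: 0.0402
gripper_force: 0.0
```

```bash
python3 o.py
```

```text
3.2 [-72.9  -8.6 -56.7  -0.  -41.6 -10.1] [-0.1181 -0.2676  0.0924] [-1.798e+02  1.000e-01 -1.730e+02] [[-0.993, -0.122, 0.002], [-0.122, 0.993, -0.004], [-0.001, -0.004, -1.0]] [-0.6 -0.4 -0.6] 0.04022882479587471 0.0
```

Request:
apply_moves:
  targets:
    - {"travel": [2,8,0],"roll": 0,"jaw": 40}
    - {"travel": [2,8,0],"roll": 0,"jaw": 40}
    - {"travel": [2,8,0],"roll": 0,"jaw": 40}
    - {"travel": [2,8,0],"roll": 0,"jaw": 40}

```text
clock: 3.6
tool_pos: [-0.1321, -0.2368, 0.0941]
orientation: [179.7, 0.3, -173.0]
force: [0.6, 0.8, 0.6]
opening: 0.0399
gripper_force: 0.0
```

```bash
python3 o.py
```

```text
3.6 [-74.8 -11.7 -58.3  -0.5 -43.7  -7.8] [-0.1321 -0.2368  0.0941] [ 179.7    0.3 -173. ] [[-0.992, -0.122, 0.005], [-0.122, 0.992, 0.005], [-0.006, 0.005, -1.0]] [0.6 0.8 0.6] 0.03988497679151079 0.0
```

Request:
apply_moves:
  targets:
    - {"travel": [6,25,30],"roll": 0,"jaw": 40}
    - {"travel": [6,25,30],"roll": 0,"jaw": 40}
    - {"travel": [6,25,30],"roll": 0,"jaw": 40}

```text
clock: 3.9
tool_pos: [-0.1836, -0.1989, 0.0333]
orientation: [178.5, 4.3, -173.0]
force: [0.5, -0.7, -0.5]
opening: 0.0403
gripper_force: 0.0
```

```bash
python3 o.py
```

```text
3.9 [-94.9   1.4 -58.2  -7.2 -33.   18.1] [-0.1836 -0.1989  0.0333] [ 178.5    4.3 -173. ] [[-0.99, -0.124, 0.072], [-0.122, 0.992, 0.035], [-0.075, 0.026, -0.997]] [ 0.5 -0.7 -0.5] 0.04030871847102889 0.0
```

Request:
apply_moves:
  targets:
    - {"travel": [0,0,-30],"roll": 0,"jaw": 40}
    - {"travel": [0,0,-45],"roll": -8.5,"jaw": 40}
    - {"travel": [0,0,-45],"roll": -8.5,"jaw": 40}
    - {"travel": [0,0,-45],"roll": -8.5,"jaw": 40}
    - {"travel": [0,0,-45],"roll": -8.5,"jaw": 40}
    - {"travel": [0,0,-45],"roll": -8.5,"jaw": 40}
    - {"travel": [0,0,-45],"roll": -8.5,"jaw": 40}
    - {"travel": [0,0,-45],"roll": -8.5,"jaw": 40}
    - {"travel": [0,0,-45],"roll": -8.5,"jaw": 40}
    - {"travel": [0,0,-45],"roll": -8.5,"jaw": 40}

```text
clock: 4.9
tool_pos: [-0.2139, -0.2139, 0.4687]
orientation: [-176.2, 2.6, -96.1]
force: [-0.2, -1.9, -0.0]
opening: 0.0402
gripper_force: 0.0
```

```bash
python3 o.py
```

```text
4.9 [-101.   -18.6  -10.3   -3.7 -101.1   94.3] [-0.2139 -0.2139  0.4687] [-176.2    2.6  -96.1] [[-0.106, -0.992, 0.071], [-0.993, 0.108, 0.037], [-0.045, -0.067, -0.997]] [-0.2 -1.9 -0. ] 0.040191525074515115 0.0
```

Request:
apply_moves:
  targets:
    - {"travel": [30,-38,-10],"roll": 0,"jaw": 40}
    - {"travel": [30,-38,-10],"roll": 0,"jaw": 40}
    - {"travel": [30,-38,-10],"roll": 0,"jaw": 40}
    - {"travel": [30,-38,-10],"roll": 0,"jaw": 40}
    - {"travel": [30,-38,-10],"roll": 0,"jaw": 40}
    - {"travel": [-5,-45,-10],"roll": 0,"jaw": 40}
    - {"travel": [-15,-45,-10],"roll": 0,"jaw": 40}
    - {"travel": [-25,-42,-5],"roll": 0,"jaw": 40}
    - {"travel": [-25,-42,-5],"roll": 0,"jaw": 40}
    - {"travel": [-30,-38,-5],"roll": 0,"jaw": 40}

```text
clock: 5.9
tool_pos: [0.1739, -0.3128, 0.576]
orientation: [-176.3, 2.6, -96.4]
force: [0.5, -0.6, -0.2]
opening: 0.04
gripper_force: 0.0
```

Request:
apply_moves:
  targets:
    - {"travel": [-40,-20,-10],"roll": 0,"jaw": 40}
    - {"travel": [-45,-10,-10],"roll": 0,"jaw": 40}
    - {"travel": [-48,0,-10],"roll": 0,"jaw": 40}
    - {"travel": [-48,0,-10],"roll": 0,"jaw": 40}
    - {"travel": [-48,0,-10],"roll": 0,"jaw": 40}
    - {"travel": [-48,0,-10],"roll": 0,"jaw": 40}
    - {"travel": [-45,15,-10],"roll": 0,"jaw": 40}
    - {"travel": [-45,15,-10],"roll": 0,"jaw": 40}
    - {"travel": [-45,15,-10],"roll": 0,"jaw": 40}
    - {"travel": [-40,25,-10],"roll": 0,"jaw": 40}

```text
clock: 6.9
tool_pos: [0.2131, -0.0359, 0.6501]
orientation: [-176.8, 2.3, -96.3]
force: [-0.3, 0.6, 0.4]
opening: 0.0401
gripper_force: 0.0
```

```bash
python3 o.py
```

```text
6.9 [  61.8  -31.2    6.7    2.6 -124.6  -66.7] [ 0.2131 -0.0359  0.6501] [-176.8    2.3  -96.3] [[-0.11, -0.992, 0.06], [-0.993, 0.112, 0.034], [-0.041, -0.056, -0.998]] [-0.3  0.6  0.4] 0.04007861059622755 0.0
```

Request:
apply_moves:
  targets:
    - {"travel": [-48,8,-12],"roll": 0,"jaw": 40}
    - {"travel": [-48,8,-12],"roll": 0,"jaw": 40}
    - {"travel": [-48,8,-12],"roll": 0,"jaw": 40}
    - {"travel": [-48,8,-12],"roll": 0,"jaw": 40}
    - {"travel": [-48,8,-12],"roll": 0,"jaw": 40}
    - {"travel": [-48,8,-12],"roll": 0,"jaw": 40}
    - {"travel": [-48,8,-12],"roll": 0,"jaw": 40}
    - {"travel": [-48,8,-12],"roll": 0,"jaw": 40}
    - {"travel": [-48,8,-12],"roll": 0,"jaw": 40}
    - {"travel": [-48,8,-12],"roll": 0,"jaw": 40}

```text
clock: 7.9
tool_pos: [0.1879, 0.3727, 0.7631]
orientation: [-177.0, 2.1, -96.3]
force: [0.3, -0.7, 1.6]
opening: 0.0403
gripper_force: 0.0
```

```bash
python3 o.py
```

```text
7.9 [  93.8    1.2   42.7    4.4 -129.9  -97.3] [0.1879 0.3727 0.7631] [-177.     2.1  -96.3] [[-0.109, -0.992, 0.056], [-0.993, 0.111, 0.031], [-0.037, -0.053, -0.998]] [ 0.3 -0.7  1.6] 0.04026741390257859 0.0
```

Request:
apply_moves:
  targets:
    - {"travel": [-48,8,10],"roll": 0,"jaw": 40}
    - {"travel": [-48,8,10],"roll": 0,"jaw": 40}
    - {"travel": [-48,8,10],"roll": 0,"jaw": 40}
    - {"travel": [-48,8,10],"roll": 0,"jaw": 40}
    - {"travel": [-48,8,10],"roll": 0,"jaw": 40}
    - {"travel": [-40,4,-20],"roll": 0,"jaw": 40}
    - {"travel": [-40,4,-20],"roll": 0,"jaw": 40}

```text
clock: 8.6
tool_pos: [0.1654, 0.6568, 0.6994]
orientation: [-175.9, 4.2, -96.1]
force: [0.3, -0.8, 1.9]
opening: 0.04
gripper_force: 0.0
```

```bash
python3 o.py
```

```text
8.6 [  94.9   29.    71.4    6.3 -128.9  -97. ] [0.1654 0.6568 0.6994] [-175.9    4.2  -96.1] [[-0.106, -0.991, 0.08], [-0.992, 0.111, 0.066], [-0.074, -0.072, -0.995]] [ 0.3 -0.8  1.9] 0.04003952543872489 0.0
```

Request:
apply_moves:
  targets:
    - {"travel": [-38,0,-32],"roll": 0,"jaw": 40}
    - {"travel": [-38,0,-32],"roll": 0,"jaw": 40}
    - {"travel": [-38,0,-32],"roll": 0,"jaw": 40}
    - {"travel": [-38,0,-32],"roll": 0,"jaw": 40}
    - {"travel": [-38,0,-32],"roll": 0,"jaw": 40}

```text
clock: 9.1
tool_pos: [0.1442, 0.6992, 0.7294]
orientation: [-173.1, 13.6, -95.3]
force: [0.7, -0.8, -0.4]
opening: 0.04
gripper_force: 0.0
```

```bash
python3 o.py
```

```text
9.1 [  98.8   28.5   71.7   11.6 -121.1  -97.8] [0.1442 0.6992 0.7294] [-173.1   13.6  -95.3] [[-0.089, -0.986, 0.141], [-0.968, 0.119, 0.222], [-0.235, -0.116, -0.965]] [ 0.7 -0.8 -0.4] 0.04000878184737034 0.0
```

Request:
apply_moves:
  targets:
    - {"travel": [-45,5,-20],"roll": 0,"jaw": 40}
    - {"travel": [-45,5,-20],"roll": 0,"jaw": 40}
    - {"travel": [-45,5,-20],"roll": 0,"jaw": 40}
    - {"travel": [-45,5,-20],"roll": 0,"jaw": 40}
    - {"travel": [-45,5,-20],"roll": 0,"jaw": 40}
    - {"travel": [-45,5,-20],"roll": 0,"jaw": 40}
    - {"travel": [-45,5,-20],"roll": 0,"jaw": 40}

```text
clock: 9.8
tool_pos: [0.092, 0.8009, 0.747]
orientation: [-169.5, 26.2, -93.2]
force: [0.1, 0.5, -0.1]
opening: 0.0403
gripper_force: 0.0
```

```bash
python3 o.py
```

```text
9.8 [ 104.6   31.2   71.6   18.7 -107.4 -100.9] [0.092  0.8009 0.747 ] [-169.5   26.2  -93.2] [[-0.05, -0.977, 0.206], [-0.896, 0.135, 0.424], [-0.442, -0.164, -0.882]] [ 0.1  0.5 -0.1] 0.04025885898321549 0.0
```

Request:
apply_moves:
  targets:
    - {"travel": [-45,-15,-15],"roll": 0,"jaw": 40}
    - {"travel": [-45,-15,-15],"roll": 0,"jaw": 40}
    - {"travel": [-45,-15,-15],"roll": 0,"jaw": 40}
    - {"travel": [-45,-15,-15],"roll": 0,"jaw": 40}
    - {"travel": [-45,-15,-15],"roll": 0,"jaw": 40}

```text
clock: 10.3
tool_pos: [0.1454, 0.8385, 0.7902]
orientation: [-166.1, 35.9, -90.7]
force: [0.1, -0.0, -0.3]
opening: 0.0398
gripper_force: 0.0
```

```bash
python3 o.py
```

```text
10.3 [101.1  30.8  71.7  20.8 -97.5 -97.4] [0.1454 0.8385 0.7902] [-166.1   35.9  -90.7] [[-0.011, -0.969, 0.247], [-0.81, 0.153, 0.565], [-0.586, -0.195, -0.787]] [ 0.1 -0.  -0.3] 0.03975087139064372 0.0
```

```bash
cat > d.py <<'E'
import sys
from o import *
M=R.from_euler('xyz',o['orientation'],degrees=True).as_matrix()
for a in sys.argv[1:]:
    w=np.array(eval(a),float); print(a,np.round(w@M,1).tolist())
E
python3 d.py "[-36,-34,0]" "[-45,10,25]" "[-45,0,0]"
```

```text
10.3 [101.1  30.8  71.7  20.8 -97.5 -97.4] [0.1454 0.8385 0.7902] [-166.1   35.9  -90.7] [[-0.011, -0.969, 0.247], [-0.81, 0.153, 0.565], [-0.586, -0.195, -0.787]] [ 0.1 -0.  -0.3] 0.03975087139064372 0.0
[-36,-34,0] [27.9, 29.7, -28.1]
[-45,10,25] [-22.3, 40.3, -25.2]
[-45,0,0] [0.5, 43.6, -11.1]
```

Request:
apply_moves:
  targets:
    - {"travel": [14,40,-20],"roll": 0,"jaw": 40}
    - {"travel": [14,40,-20],"roll": 0,"jaw": 40}
    - {"travel": [14,40,-20],"roll": 0,"jaw": 40}
    - {"travel": [14,40,-20],"roll": 0,"jaw": 40}
    - {"travel": [28,30,-28],"roll": 0,"jaw": 40}
    - {"travel": [28,30,-28],"roll": 0,"jaw": 40}
    - {"travel": [28,30,-28],"roll": 0,"jaw": 40}
    - {"travel": [28,30,-28],"roll": 0,"jaw": 40}
    - {"travel": [28,30,-28],"roll": 0,"jaw": 40}
    - {"travel": [28,30,-28],"roll": 0,"jaw": 40}

```text
clock: 11.3
tool_pos: [-0.2485, 0.5669, 0.7892]
orientation: [-166.3, 35.8, -90.8]
force: [-0.3, 0.5, 0.5]
opening: 0.0401
gripper_force: 0.0
```

```bash
python3 d.py "[-45,0,0]" "[-40,-15,0]" "[-35,5,35]"
```

```text
11.3 [ 150.1    7.7   28.2   38.8 -102.2 -144. ] [-0.2485  0.5669  0.7892] [-166.3   35.8  -90.8] [[-0.012, -0.969, 0.245], [-0.811, 0.153, 0.565], [-0.585, -0.192, -0.788]] [-0.3  0.5  0.5] 0.04010901478646831 0.0
[-45,0,0] [0.5, 43.6, -11.0]
[-40,-15,0] [12.6, 36.5, -18.3]
[-35,5,35] [-24.1, 28.0, -33.3]
```

Request:
apply_moves:
  targets:
    - {"travel": [-30,29,-29],"roll": 0,"jaw": 40}
    - {"travel": [-30,29,-29],"roll": 0,"jaw": 40}
    - {"travel": [-30,29,-29],"roll": 0,"jaw": 40}
    - {"travel": [-30,29,-29],"roll": 0,"jaw": 40}
    - {"travel": [-30,29,-29],"roll": 0,"jaw": 40}

```text
clock: 11.8
tool_pos: [-0.3629, 0.5925, 0.8594]
orientation: [-165.2, 39.6, -88.7]
force: [-3.1, 2.7, -2.7]
opening: 0.04
gripper_force: 0.0
```

```bash
python3 d.py "[-45,0,0]" "[-40,15,20]" "[-35,5,35]"
```

```text
11.8 [ 153.3   30.7   71.3   47.5 -115.8 -130. ] [-0.3629  0.5925  0.8594] [-165.2   39.6  -88.7] [[0.018, -0.97, 0.241], [-0.771, 0.14, 0.622], [-0.637, -0.197, -0.746]] [-3.1  2.7 -2.7] 0.0400479800088023 0.0
[-45,0,0] [-0.8, 43.7, -10.8]
[-40,15,20] [-25.0, 37.0, -15.2]
[-35,5,35] [-26.8, 27.8, -31.4]
```

Request:
apply_moves:
  targets:
    - {"travel": [-10,41,-22],"roll": 0,"jaw": 40}
    - {"travel": [-10,41,-22],"roll": 0,"jaw": 40}
    - {"travel": [-10,41,-22],"roll": 0,"jaw": 40}
    - {"travel": [-10,41,-22],"roll": 0,"jaw": 40}

```text
clock: 12.2
tool_pos: [-0.4894, 0.5513, 0.8448]
orientation: [-167.4, 44.9, -88.0]
force: [0.1, 0.5, 0.0]
opening: 0.0399
gripper_force: 0.0
```

```bash
python3 d.py "[-45,0,0]" "[-40,15,20]" "[-45,0,15]"
```

```text
12.2 [ 162.2   34.8   71.7   51.7 -113.1 -138. ] [-0.4894  0.5513  0.8448] [-167.4   44.9  -88. ] [[0.025, -0.981, 0.193], [-0.708, 0.119, 0.696], [-0.705, -0.154, -0.692]] [0.1 0.5 0. ] 0.03989254917655883 0.0
[-45,0,0] [-1.1, 44.1, -8.7]
[-40,15,20] [-25.7, 37.9, -11.1]
[-45,0,15] [-11.7, 41.8, -19.1]
```

Request:
apply_moves:
  targets:
    - {"travel": [-18,41,-16],"roll": 0,"jaw": 40}
    - {"travel": [-18,41,-16],"roll": 0,"jaw": 40}
    - {"travel": [-18,41,-16],"roll": 0,"jaw": 40}
    - {"travel": [-18,41,-16],"roll": 0,"jaw": 40}
    - {"travel": [-18,41,-16],"roll": 0,"jaw": 40}

```text
clock: 12.7
tool_pos: [-0.6227, 0.5356, 0.8139]
orientation: [-169.3, 51.7, -85.6]
force: [-0.2, -0.0, 0.2]
opening: 0.0399
gripper_force: 0.0
```

```bash
python3 d.py "[-45,0,0]" "[-40,-15,20]" "[-45,0,15]"
```

```text
12.7 [ 167.7   40.6   71.7   55.5 -106.  -144.5] [-0.6227  0.5356  0.8139] [-169.3   51.7  -85.6] [[0.048, -0.991, 0.125], [-0.618, 0.069, 0.783], [-0.785, -0.115, -0.609]] [-0.2 -0.   0.2] 0.039947850980239404 0.0
[-45,0,0] [-2.2, 44.6, -5.6]
[-40,-15,20] [-8.3, 36.3, -28.9]
[-45,0,15] [-13.9, 42.9, -14.8]
```

Request:
apply_moves:
  targets:
    - {"travel": [-2,42,-25],"roll": 0,"jaw": 40}
    - {"travel": [-2,42,-25],"roll": 0,"jaw": 40}
    - {"travel": [-2,42,-25],"roll": 0,"jaw": 40}

```text
clock: 13.0
tool_pos: [-0.7277, 0.4727, 0.7192]
orientation: [-155.0, 49.6, -72.4]
force: [-0.5, -0.0, 1.6]
opening: 0.04
gripper_force: 0.0
```

```bash
python3 d.py "[-45,0,0]" "[-40,-15,20]" "[-45,0,15]"
```

```text
13.0 [ 173.5   48.2   70.7   58.  -108.8 -145.5] [-0.7277  0.4727  0.7192] [-155.    49.6  -72.4] [[0.195, -0.961, 0.195], [-0.618, 0.034, 0.786], [-0.762, -0.274, -0.587]] [-0.5 -0.   1.6] 0.03999586326282855 0.0
[-45,0,0] [-8.8, 43.3, -8.8]
[-40,-15,20] [-13.8, 32.5, -31.3]
[-45,0,15] [-20.2, 39.1, -17.6]
```

```bash
cat > clr.py <<'E'
import numpy as np,itertools
from o import *
sp=np.array([.5738,.0245]);yaw=np.radians(85.74)
M0=R.from_euler('xyz',o['orientation'],degrees=True)
X,Y,Z=np.meshgrid(np.linspace(-.039,.039,9),np.linspace(-.0965,.0965,21),np.linspace(-.2,-.044,40)); B=np.c_[X.ravel(),Y.ravel(),Z.ravel()]
X,Y,Z=np.meshgrid(np.linspace(-.011,.011,5),np.linspace(-.055,.055,41),np.linspace(-.044,.022,14)); F=np.c_[X.ravel(),Y.ravel(),Z.ravel()]
def inw(l): a=yaw+l; return np.array([np.cos(a),np.sin(a),0])
def pose(l,r,lift=0.0,M0=M0):
    a=inw(l); ax=a*np.cos(lift)-np.array([0,0,np.sin(lift)])   # lever axis pointing inwards
    h=np.r_[sp,.16]-.03*a; g=h-(r-.03)*ax
    Mm=M0.as_matrix(); x,y=Mm[:,0],Mm[:,1]
    d=np.degrees(np.arctan2(-ax@y,ax@x)); d=(d+90)%180-90
    return g,d,(M0*R.from_euler('z',d,degrees=True)).as_matrix()
def clear(g,M,P):
    W=(P-[0,0,.003])@M.T+g
    q=W-np.r_[sp,.27]; rr=np.hypot(q[:,0],q[:,1]); w=np.where(rr<.117,np.abs(q[:,2])-.008,np.hypot(rr-.117,q[:,2])-.008).min()
    c=W-np.array([.642,-.161,0]); cc=np.maximum(np.hypot(c[:,0],c[:,1])-.038,c[:,2]-.1).min()
    return np.round([w*1e3,cc*1e3])
if __name__=="__main__":
    for l,lf in((-.03,0),(-.03,.24),(.25,.24),(.524,.24),(.524,0)):
        g,d,M=pose(l,.128,lf); tcp=g-.003*M[:,2]
        print(l,lf,"tcp",np.round(tcp,3),"roll",round(d,1),"body",clear(g,M,B),"fing",clear(g,M,F),"y",np.round(M[:,1],2))
E
python3 clr.py
```

```text
13.0 [ 173.5   48.2   70.7   58.  -108.8 -145.5] [-0.7277  0.4727  0.7192] [-155.    49.6  -72.4] [[0.195, -0.961, 0.195], [-0.618, 0.034, 0.786], [-0.762, -0.274, -0.587]] [-0.5 -0.   1.6] 0.03999586326282855 0.0
-0.03 0 tcp [ 0.56  -0.105  0.162] roll -6.4 body [28. 56.] fing [60. 49.] y [-0.93 -0.04 -0.36]
-0.03 0.24 tcp [ 0.56  -0.102  0.185] roll 0.1 body [20. 73.] fing [46. 64.] y [-0.96  0.03 -0.27]
0.25 0.24 tcp [ 0.595 -0.101  0.185] roll 30.5 body [ 8. 65.] fing [40. 55.] y [-0.93  0.34  0.15]
0.524 0.24 tcp [ 0.628 -0.091  0.185] roll 48.6 body [-8. 46.] fing [22. 43.] y [-0.78  0.49  0.39]
0.524 0 tcp [ 0.629 -0.093  0.162] roll 34.9 body [ 7. 37.] fing [55. 30.] y [-0.9   0.38  0.21]
```

```bash
python3 - <<'E'
from clr import *
for k in (0,10,15,20,25,30):
    M=(M0*R.from_euler('z',k,degrees=True)).as_matrix(); s=[]
    for l,lf in((-.03,0),(-.03,.21),(.524,.21),(.524,0)):
        g,d,_=pose(l,.132,lf); a=inw(l)*np.cos(lf)-[0,0,np.sin(lf)]
        s.append((round(d-k),clear(g,M,B).tolist(),clear(g,M,F)[0], round(float(np.degrees(np.arcsin(M[:,1]@a))))))
    print(k,s)
E
```

```text
13.0 [ 173.5   48.2   70.7   58.  -108.8 -145.5] [-0.7277  0.4727  0.7192] [-155.    49.6  -72.4] [[0.195, -0.961, 0.195], [-0.618, 0.034, 0.786], [-0.762, -0.274, -0.587]] [-0.5 -0.   1.6] 0.03999586326282855 0.0
0 [(-6, [40.0, 55.0], np.float64(68.0), -4), (-1, [25.0, 73.0], np.float64(50.0), 0), (47, [28.0, 58.0], np.float64(56.0), 30), (35, [46.0, 40.0], np.float64(75.0), 27)]
10 [(-16, [49.0, 56.0], np.float64(77.0), 2), (-11, [31.0, 75.0], np.float64(59.0), 4), (37, [25.0, 67.0], np.float64(55.0), 35), (25, [43.0, 49.0], np.float64(75.0), 34)]
15 [(-21, [51.0, 56.0], np.float64(79.0), 5), (-16, [32.0, 76.0], np.float64(60.0), 6), (32, [21.0, 72.0], np.float64(51.0), 37), (20, [39.0, 52.0], np.float64(72.0), 37)]
20 [(-26, [50.0, 56.0], np.float64(78.0), 8), (-21, [32.0, 77.0], np.float64(60.0), 8), (27, [14.0, 77.0], np.float64(47.0), 39), (15, [33.0, 56.0], np.float64(68.0), 40)]
25 [(-31, [47.0, 49.0], np.float64(75.0), 11), (-26, [29.0, 70.0], np.float64(57.0), 10), (22, [6.0, 70.0], np.float64(42.0), 40), (10, [25.0, 49.0], np.float64(63.0), 43)]
30 [(-36, [42.0, 43.0], np.float64(71.0), 14), (-31, [25.0, 64.0], np.float64(52.0), 12), (17, [-2.0, 64.0], np.float64(38.0), 42), (5, [17.0, 43.0], np.float64(59.0), 45)]
```

```bash
sed -i 's/arctan2(-ax@y,ax@x)/arctan2(ax@y,ax@x)/' clr.py; python3 - <<'E'
from clr import *
for k in (None,0,-10,-20,-30):
    s=[]
    for l,lf in((-.03,0),(-.03,.21),(.524,.21),(.524,0)):
        g,d,M=pose(l,.132,lf); a=inw(l)*np.cos(lf)-[0,0,np.sin(lf)]
        if k is not None: M=(M0*R.from_euler('z',k,degrees=True)).as_matrix()
        s.append((round(d),clear(g,M,B).tolist(),clear(g,M,F).tolist(), round(float(np.degrees(np.arcsin(M[:,1]@a))))))
    print(k,s)
E
```

```text
13.0 [ 173.5   48.2   70.7   58.  -108.8 -145.5] [-0.7277  0.4727  0.7192] [-155.    49.6  -72.4] [[0.195, -0.961, 0.195], [-0.618, 0.034, 0.786], [-0.762, -0.274, -0.587]] [-0.5 -0.   1.6] 0.03999586326282855 0.0
None [(6, [46.0, 57.0], [74.0, 44.0], 0), (1, [26.0, 74.0], [51.0, 62.0], 0), (-47, [-6.0, 25.0], [22.0, 26.0], 0), (-35, [9.0, 16.0], [47.0, 20.0], 0)]
0 [(6, [40.0, 55.0], [68.0, 46.0], -4), (1, [25.0, 73.0], [50.0, 62.0], 0), (-47, [28.0, 58.0], [56.0, 51.0], 30), (-35, [46.0, 40.0], [75.0, 38.0], 27)]
-10 [(6, [26.0, 56.0], [59.0, 49.0], -10), (1, [15.0, 70.0], [41.0, 62.0], -5), (-47, [25.0, 48.0], [52.0, 47.0], 24), (-35, [41.0, 33.0], [69.0, 35.0], 19)]
-20 [(6, [10.0, 53.0], [51.0, 51.0], -15), (1, [6.0, 66.0], [33.0, 62.0], -9), (-47, [17.0, 40.0], [43.0, 41.0], 18), (-35, [30.0, 27.0], [59.0, 30.0], 12)]
-30 [(6, [-3.0, 50.0], [44.0, 52.0], -21), (1, [1.0, 64.0], [26.0, 61.0], -13), (-47, [9.0, 31.0], [34.0, 34.0], 11), (-35, [16.0, 19.0], [51.0, 24.0], 4)]
```

```bash
python3 d.py "[43,23,0]" "[48,5,0]" "[43,-22,0]" "[7,-47,0]" "[0,-42,-20]"
```

```text
13.0 [ 173.5   48.2   70.7   58.  -108.8 -145.5] [-0.7277  0.4727  0.7192] [-155.    49.6  -72.4] [[0.195, -0.961, 0.195], [-0.618, 0.034, 0.786], [-0.762, -0.274, -0.587]] [-0.5 -0.   1.6] 0.03999586326282855 0.0
[43,23,0] [-5.8, -40.6, 26.4]
[48,5,0] [6.3, -46.0, 13.3]
[43,-22,0] [22.0, -42.1, -8.9]
[7,-47,0] [30.4, -8.3, -35.6]
[0,-42,-20] [41.2, 4.1, -21.3]
```

Request:
apply_moves:
  targets:
    - {"travel": [9,-43,9],"roll": 0,"jaw": 40}
    - {"travel": [9,-43,9],"roll": 0,"jaw": 40}
    - {"travel": [9,-43,9],"roll": 0,"jaw": 40}
    - {"travel": [9,-43,9],"roll": 0,"jaw": 40}
    - {"travel": [0,-44,18],"roll": 0,"jaw": 40}
    - {"travel": [0,-44,18],"roll": 0,"jaw": 40}
    - {"travel": [0,-44,18],"roll": 0,"jaw": 40}
    - {"travel": [0,-44,18],"roll": 0,"jaw": 40}
    - {"travel": [0,-44,18],"roll": 0,"jaw": 40}
    - {"travel": [6,-46,13],"roll": 0,"jaw": 40}

```text
clock: 14.0
tool_pos: [-0.3495, 0.537, 0.8147]
orientation: [-157.1, 46.6, -77.2]
force: [0.3, 0.7, 0.6]
opening: 0.0404
gripper_force: 0.0
```

```bash
python3 d.py "[48,5,0]"  "[43,-22,0]"
```

```text
14.0 [ 161.2    7.2   19.5   51.2  -96.7 -149.4] [-0.3495  0.537   0.8147] [-157.1   46.6  -77.2] [[0.152, -0.961, 0.231], [-0.67, 0.072, 0.739], [-0.726, -0.267, -0.633]] [0.3 0.7 0.6] 0.04038081786028083 0.0
[48,5,0] [3.9, -45.8, 14.8]
[43,-22,0] [21.3, -42.9, -6.3]
```

Request:
apply_moves:
  targets:
    - {"travel": [4,-46,15],"roll": 0,"jaw": 40}
    - {"travel": [4,-46,15],"roll": 0,"jaw": 40}
    - {"travel": [4,-46,15],"roll": 0,"jaw": 40}
    - {"travel": [4,-46,15],"roll": 0,"jaw": 40}
    - {"travel": [4,-46,15],"roll": 0,"jaw": 40}
    - {"travel": [4,-46,15],"roll": 0,"jaw": 40}
    - {"travel": [4,-46,15],"roll": 0,"jaw": 40}
    - {"travel": [12,-46,5],"roll": 0,"jaw": 40}
    - {"travel": [12,-46,5],"roll": 0,"jaw": 40}
    - {"travel": [12,-46,5],"roll": 0,"jaw": 40}

```text
clock: 15.0
tool_pos: [0.1275, 0.5456, 0.8193]
orientation: [-156.6, 46.9, -76.8]
force: [-0.1, 1.0, -0.0]
opening: 0.0403
gripper_force: 0.0
```

Request:
apply_moves:
  targets:
    - {"travel": [21,-43,-6],"roll": 0,"jaw": 40}
    - {"travel": [21,-43,-6],"roll": 0,"jaw": 40}
    - {"travel": [21,-43,-6],"roll": 0,"jaw": 40}
    - {"travel": [21,-43,-6],"roll": 0,"jaw": 40}
    - {"travel": [21,-43,-6],"roll": 0,"jaw": 40}
    - {"travel": [21,-43,-6],"roll": 0,"jaw": 40}
    - {"travel": [21,-43,-6],"roll": 0,"jaw": 40}
    - {"travel": [21,-43,-6],"roll": 0,"jaw": 40}
    - {"travel": [21,-43,-6],"roll": 0,"jaw": 40}

```text
clock: 15.9
tool_pos: [0.4958, 0.3593, 0.8233]
orientation: [-156.0, 46.4, -76.5]
force: [-0.0, 1.5, 0.4]
opening: 0.0403
gripper_force: 0.0
```

```bash
python3 d.py "[7,-47,0]"  "[0,-42,-20]"
```

```text
15.9 [ 37.3  -1.6  40.4 -26.3 -86.9 -43.8] [0.4958 0.3593 0.8233] [-156.    46.4  -76.5] [[0.161, -0.957, 0.241], [-0.67, 0.073, 0.739], [-0.725, -0.28, -0.63]] [-0.   1.5  0.4] 0.04030842815406509 0.0
[7,-47,0] [32.6, -10.1, -33.0]
[0,-42,-20] [42.6, 2.6, -18.4]
```

Request:
apply_moves:
  targets:
    - {"travel": [47,2,-13],"roll": 0,"jaw": 40}
    - {"travel": [47,2,-13],"roll": 0,"jaw": 40}
    - {"travel": [47,2,-13],"roll": 0,"jaw": 40}
    - {"travel": [47,2,-13],"roll": 0,"jaw": 40}
    - {"travel": [47,2,-13],"roll": 0,"jaw": 40}
    - {"travel": [47,2,-13],"roll": 0,"jaw": 40}
    - {"travel": [47,2,-13],"roll": 0,"jaw": 40}
    - {"travel": [47,2,-13],"roll": 0,"jaw": 40}
    - {"travel": [47,2,-13],"roll": 0,"jaw": 40}
    - {"travel": [47,2,-13],"roll": 0,"jaw": 40}

```text
clock: 16.9
tool_pos: [0.5183, -0.0484, 0.5586]
orientation: [-156.2, 45.9, -76.6]
force: [2.0, 0.4, -0.3]
opening: 0.0398
gripper_force: 0.0
```

Request:
apply_moves:
  targets:
    - {"travel": [47,2,-13],"roll": 0,"jaw": 40}
    - {"travel": [47,2,-13],"roll": 0,"jaw": 40}
    - {"travel": [47,2,-13],"roll": 0,"jaw": 40}

```text
clock: 17.2
tool_pos: [0.526, -0.1717, 0.4799]
orientation: [-156.3, 45.9, -76.7]
force: [0.7, 0.2, -0.2]
opening: 0.04
gripper_force: 0.0
```

```bash
sed -i 's/^for/if __name__=="__main__":\n  for/' d.py; python3 - <<'E'
from clr import *
for l,lf in((-.03,0),(-.03,.21),(.25,.21),(.524,.21),(.524,0)):
    g,d,M=pose(l,.132,lf); s=[]
    for k in (0,-15,-25):
        Mk=(M0*R.from_euler('z',k,degrees=True)).as_matrix(); s.append((clear(g,Mk,B).tolist(),clear(g,Mk,F)[0]))
    print(l,lf,np.round(g-.003*M[:,2],4),round(d),s)
g,d,M=pose(-.03,.132,0); print((g-.003*M[:,2]-.12*M[:,2]-o['tool_pos'])@M0.as_matrix()*1e3)
E
```

```text
17.2 [ -33.2   12.    20.3  -51.  -106.8   24.4] [ 0.526  -0.1717  0.4799] [-156.3   45.9  -76.7] [[0.16, -0.957, 0.24], [-0.678, 0.07, 0.732], [-0.718, -0.28, -0.638]] [ 0.7  0.2 -0.2] 0.04003015691941401 0.0
-0.03 0 [ 0.5593 -0.109   0.1619] 3 [([37.0, 59.0], np.float64(66.0)), ([15.0, 57.0], np.float64(52.0)), ([0.0, 58.0], np.float64(45.0))]
-0.03 0.21 [ 0.5596 -0.1067  0.1832] -3 [([22.0, 76.0], np.float64(49.0)), ([7.0, 74.0], np.float64(35.0)), ([-1.0, 69.0], np.float64(27.0))]
0.25 0.21 [ 0.5958 -0.1055  0.1832] -29 [([25.0, 68.0], np.float64(53.0)), ([14.0, 61.0], np.float64(41.0)), ([5.0, 53.0], np.float64(32.0))]
0.524 0.21 [ 0.6295 -0.0946  0.1832] -46 [([23.0, 62.0], np.float64(53.0)), ([18.0, 47.0], np.float64(46.0)), ([9.0, 42.0], np.float64(36.0))]
0.524 0 [ 0.6305 -0.0966  0.1619] -35 [([40.0, 43.0], np.float64(71.0)), ([33.0, 35.0], np.float64(61.0)), ([21.0, 26.0], np.float64(52.0))]
[190.9865165   61.58725975 136.64724691]
```

Request:
apply_moves:
  targets:
    - {"travel": [32,10,23],"roll": 0,"jaw": 45}
    - {"travel": [32,10,23],"roll": 0,"jaw": 45}
    - {"travel": [32,10,23],"roll": 0,"jaw": 45}
    - {"travel": [32,10,23],"roll": 0,"jaw": 45}
    - {"travel": [32,10,23],"roll": 0,"jaw": 45}
    - {"travel": [31,12,22],"roll": 0,"jaw": 45}

```text
clock: 17.8
tool_pos: [0.5302, -0.1948, 0.2371]
orientation: [-156.3, 45.8, -76.7]
force: [0.9, -0.8, -0.1]
opening: 0.0449
gripper_force: 0.0
```

```bash
python3 - <<'E'
from clr import *
from h import ctrl
import cv2
g,d,M=pose(-.03,.132,0); print((g-.003*M[:,2]-o['tool_pos'])@M0.as_matrix()*1e3)
a=cv2.resize(ctrl.snapshot("side")[120:270,200:360,::-1],None,fx=4,fy=4,interpolation=cv2.INTER_CUBIC)
cv2.imwrite("pics/s1.png",a)
E
```

```text
17.8 [-34.   22.9   3.4 -47.8 -89.2  46.2] [ 0.5302 -0.1948  0.2371] [-156.3   45.8  -76.7] [[0.16, -0.958, 0.24], [-0.678, 0.07, 0.732], [-0.717, -0.28, -0.638]] [ 0.9 -0.8 -0.1] 0.04487967663347 0.0
[  0.47250267  -0.91204669 117.75233639]
```

View pics/s1.png

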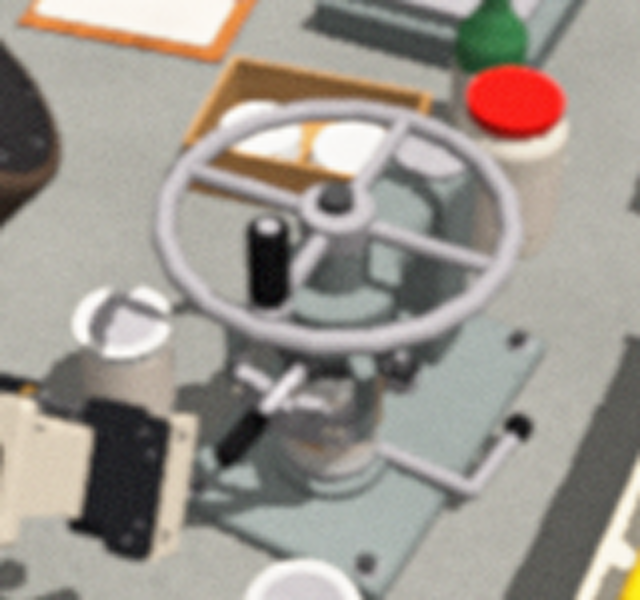

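Request:
apply_moves:
  targets:
    - {"travel": [0,0,30],"roll": 0,"jaw": 45}
    - {"travel": [0,0,30],"roll": 0,"jaw": 45}
    - {"travel": [0,0,30],"roll": 0,"jaw": 45}
    - {"travel": [0,-1,28],"roll": 2,"jaw": 45}
    - {"travel": [0,0,0],"roll": 0,"jaw": 30}

```text
clock: 18.35
tool_pos: [0.5593, -0.1049, 0.162]
orientation: [-158.5, 47.0, -79.5]
force: [-0.6, 0.2, 0.1]
opening: 0.041
gripper_force: 0.0
```

```bash
python3 - <<'E'
from clr import *
from h import ctrl
import cv2
g,d,M=pose(-.03,.132,0); print((g-.003*M[:,2]-o['tool_pos'])@M0.as_matrix()*1e3,d)
a=cv2.resize(ctrl.snapshot("side")[150:270,200:320,::-1],None,fx=5,fy=5,interpolation=cv2.INTER_CUBIC)
cv2.imwrite("pics/s2.png",a)
E
```

```text
18.35 [-26.2  25.1  -3.8 -51.4 -77.9  46.6] [ 0.5593 -0.1049  0.162 ] [-158.5   47.   -79.5] [[0.124, -0.964, 0.236], [-0.671, 0.093, 0.735], [-0.731, -0.25, -0.635]] [-0.6  0.2  0.1] 0.041009150214172126 0.0
[ 2.81080373 -0.40150057 -2.89000981] 0.670177641648479
```

View pics/s2.png

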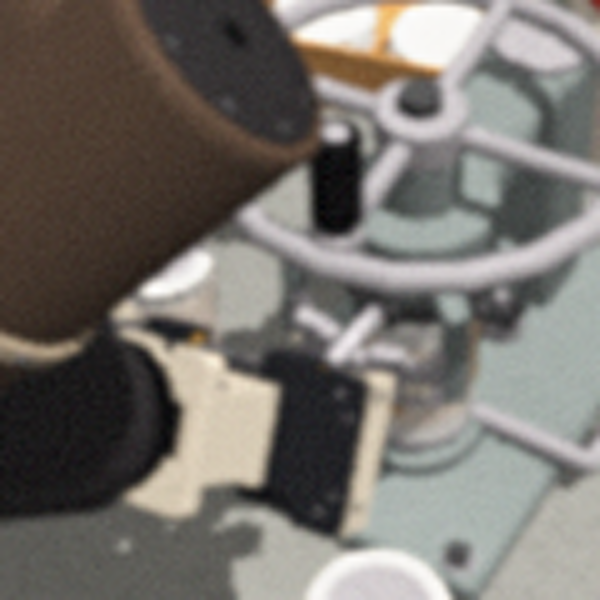

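Request:
apply_moves:
  targets:
    - {"travel": [1,0,-2],"roll": 0,"jaw": 15}
    - {"travel": [0,0,0],"roll": 0,"jaw": 10}
    - {"travel": [0,0,0],"roll": 0,"jaw": 8}
    - {"travel": [0,0,0],"roll": 0,"jaw": 8}
    - {"travel": [0,0,0],"roll": 0,"jaw": 8}
    - {"travel": [0,0,0],"roll": 0,"jaw": 8}

```text
clock: 19.0
tool_pos: [0.5592, -0.1097, 0.1619]
orientation: [-158.6, 46.9, -79.5]
force: [-2.0, -4.6, 8.0]
opening: 0.0173
gripper_force: 30.0
```

```bash
python3 d.py "[0,0,8]"
```

```text
19.0 [-26.5  25.3  -3.6 -51.2 -78.2  46.7] [ 0.5592 -0.1097  0.1619] [-158.6   46.9  -79.5] [[0.124, -0.964, 0.236], [-0.672, 0.093, 0.734], [-0.73, -0.25, -0.636]] [-2.  -4.6  8. ] 0.017300100152193555 29.992234110832214
[0,0,8] [-5.8, -2.0, -5.1]
```

```bash
cat > plan.py <<'E'
from clr import *
def plan(wp,r,G=None):
    """wp: list of (l,lift,roll_total). G: actual grasp now for wp[0]"""
    g0=pose(wp[0][0],r,wp[0][1])[0]; G=o['tool_pos']+.003*M0.as_matrix()[:,2]
    off=G-g0; print("off mm",np.round(off*1e3,1))
    t=np.array(o['tool_pos']); k0=0
    for l,lf,k in wp[1:]:
        M=(M0*R.from_euler('z',k0,degrees=True)).as_matrix()
        tn=pose(l,r,lf)[0]+off-.003*M0.as_matrix()[:,2]
        print(round(l,3),round(lf,2),np.round((tn-t)@M*1e3,1).tolist(),round(k-k0,1)); t=tn;k0=k
E
python3 - <<'E'
from plan import *
n=10
wp=[(-.03,0,0)]+[(-.03,x,0) for x in(.06,.12,.18,.23)]+[(-.03+.554*i/n,.23,-2.4*i) for i in range(1,n+1)]+[(.524,x,-24) for x in(.16,.08,0)]
plan(wp,.1327)
E
```

```text
19.0 [-26.5  25.3  -3.6 -51.2 -78.2  46.7] [ 0.5592 -0.1097  0.1619] [-158.6   46.9  -79.5] [[0.124, -0.964, 0.236], [-0.672, 0.093, 0.734], [-0.73, -0.25, -0.636]] [-2.  -4.6  8. ] 0.017300100152193555 29.992234110832214
off mm [-0.1  0.  -0. ]
-0.03 0.06 [-4.6, -1.5, -3.8] 0
-0.03 0.12 [-4.8, -1.5, -3.5] 0
-0.03 0.18 [-5.0, -1.5, -3.2] 0
-0.03 0.23 [-4.4, -1.3, -2.4] 0
0.025 0.23 [1.3, -7.0, 1.3] -2.4
0.081 0.23 [1.3, -6.9, 1.6] -2.4
0.136 0.23 [1.3, -6.8, 1.9] -2.4
0.192 0.23 [1.3, -6.7, 2.2] -2.4
0.247 0.23 [1.3, -6.6, 2.4] -2.4
0.302 0.23 [1.3, -6.5, 2.7] -2.4
0.358 0.23 [1.3, -6.4, 3.0] -2.4
0.413 0.23 [1.2, -6.3, 3.2] -2.4
0.469 0.23 [1.2, -6.2, 3.5] -2.4
0.524 0.23 [1.1, -6.1, 3.7] -2.4
0.524 0.16 [5.1, 3.4, 3.7] 0.0
0.524 0.08 [5.4, 4.1, 4.6] 0
0.524 0 [4.9, 4.2, 5.0] 0
```

Request:
apply_moves:
  targets:
    - {"travel": [-4.6,-1.5,-3.8],"roll": 0,"jaw": 8}
    - {"travel": [-4.8,-1.5,-3.5],"roll": 0,"jaw": 8}
    - {"travel": [-5.0,-1.5,-3.2],"roll": 0,"jaw": 8}
    - {"travel": [-4.4,-1.3,-2.4],"roll": 0,"jaw": 8}
    - {"travel": [0,0,0],"roll": 0,"jaw": 8}

```text
clock: 19.5
tool_pos: [0.5574, -0.1064, 0.1834]
orientation: [-159.0, 46.9, -79.7]
force: [-3.0, -6.1, -8.9]
opening: 0.0172
gripper_force: 30.0
```

```bash
python3 o.py
```

```text
19.5 [-26.1  23.5  -3.  -50.7 -79.5  44.5] [ 0.5574 -0.1064  0.1834] [-159.    46.9  -79.7] [[0.122, -0.965, 0.231], [-0.672, 0.091, 0.735], [-0.73, -0.245, -0.638]] [-3.  -6.1 -8.9] 0.0172405051694123 30.00452756881714
```

Request:
apply_moves:
  targets:
    - {"travel": [1,-7.0,1.0],"roll": -2.4,"jaw": 8}
    - {"travel": [1.0,-6.9,1.5],"roll": -2.4,"jaw": 8}
    - {"travel": [1.3,-6.8,1.9],"roll": -2.4,"jaw": 8}
    - {"travel": [1.3,-6.7,2.2],"roll": -2.4,"jaw": 8}
    - {"travel": [1.3,-6.6,2.4],"roll": -2.4,"jaw": 8}

```text
clock: 20.0
tool_pos: [0.5915, -0.1064, 0.1833]
orientation: [-148.6, 41.5, -64.6]
force: [-10.2, -13.9, -2.3]
opening: 0.0196
gripper_force: 32.4
```

```bash
cat >> plan.py <<'E'
def where():
    G=o['tool_pos']+.003*M0.as_matrix()[:,2]; v=G[:2]-sp; r=np.hypot(*v); l=np.arctan2(-v[1],-v[0])-yaw
    print("grasp",np.round(G,4),"r",round(r,4),"l",round(l,3),"lift~",round(np.arcsin((G[2]-.16)/(.1027)),3)); return l
E
python3 -c "
from plan import *
where()"
```

```text
20.0 [-24.7  25.6   0.6 -50.8 -79.6  54.4] [ 0.5915 -0.1064  0.1833] [-148.6   41.5  -64.6] [[0.321, -0.919, 0.228], [-0.677, -0.054, 0.734], [-0.663, -0.39, -0.639]] [-10.2 -13.9  -2.3] 0.01963185344600889 32.35008090734482
grasp [ 0.5922 -0.1042  0.1814] r 0.13 l 0.216 lift~ 0.21
```

```bash
python3 - <<'E'
from plan import *
l=where(); n=6
plan([(l,.22,0)]+[(l+(.527-l)*i/n,.22,-2.5*i) for i in range(1,n+1)],.131)
E
```

```text
20.0 [-24.7  25.6   0.6 -50.8 -79.6  54.4] [ 0.5915 -0.1064  0.1833] [-148.6   41.5  -64.6] [[0.321, -0.919, 0.228], [-0.677, -0.054, 0.734], [-0.663, -0.39, -0.639]] [-10.2 -13.9  -2.3] 0.01963185344600889 32.35008090734482
grasp [ 0.5922 -0.1042  0.1814] r 0.13 l 0.216 lift~ 0.21
off mm [ 0.2 -1.4 -0.7]
0.268 0.22 [1.4, -6.1, 2.3] -2.5
0.32 0.22 [1.4, -6.0, 2.5] -2.5
0.372 0.22 [1.4, -5.9, 2.8] -2.5
0.423 0.22 [1.4, -5.8, 3.0] -2.5
0.475 0.22 [1.3, -5.7, 3.2] -2.5
0.527 0.22 [1.3, -5.6, 3.4] -2.5
```

Request:
apply_moves:
  targets:
    - {"travel": [1.4,-6.1,1.8],"roll": -2.5,"jaw": 8}
    - {"travel": [1.4,-6.0,2.2],"roll": -2.5,"jaw": 8}
    - {"travel": [1.4,-5.9,2.6],"roll": -2.5,"jaw": 8}
    - {"travel": [1.4,-5.8,2.8],"roll": -2.5,"jaw": 8}
    - {"travel": [1.3,-5.7,3.0],"roll": -2.5,"jaw": 8}
    - {"travel": [1.3,-5.6,3.2],"roll": -2.5,"jaw": 8}
    - {"travel": [0,0,0],"roll": 0,"jaw": 8}

```text
clock: 20.7
tool_pos: [0.6303, -0.0944, 0.1839]
orientation: [-139.3, 32.7, -49.4]
force: [-3.5, -6.3, -9.6]
opening: 0.0209
gripper_force: 32.4
```

```bash
python3 - <<'E'
from plan import *
l=where()
plan([(l,.21,0)]+[(.527,x,0) for x in(.21,.15,.07,-.02)],.131)
E
```

```text
20.7 [-22.4  27.5   4.  -51.4 -79.1  66.9] [ 0.6303 -0.0944  0.1839] [-139.3   32.7  -49.4] [[0.548, -0.805, 0.229], [-0.639, -0.226, 0.735], [-0.54, -0.549, -0.638]] [-3.5 -6.3 -9.6] 0.020898517907319128 32.36638069152832
grasp [ 0.631  -0.0922  0.1819] r 0.13 l 0.53 lift~ 0.215
off mm [ 0.5 -1.1  0.9]
0.527 0.21 [-0.1, 0.3, -0.2] 0
0.527 0.15 [4.1, 3.1, 3.2] 0
0.527 0.07 [5.1, 4.3, 4.6] 0
0.527 -0.02 [5.1, 5.0, 5.7] 0
```

Request:
apply_moves:
  targets:
    - {"travel": [4.0,3.3,3.2],"roll": 0,"jaw": 8}
    - {"travel": [5.0,4.3,4.6],"roll": 0,"jaw": 8}
    - {"travel": [5,5,5.5],"roll": 0,"jaw": 8}
    - {"travel": [0,0,0],"roll": 0,"jaw": 8}

```text
clock: 21.1
tool_pos: [0.632, -0.0958, 0.1661]
orientation: [-138.8, 32.6, -49.1]
force: [-8.5, -4.4, 15.8]
opening: 0.0196
gripper_force: 30.8
```

```bash
python3 -c "
from plan import *
where()"
```

```text
21.1 [-22.7  28.8   3.6 -51.9 -78.1  68.8] [ 0.632  -0.0958  0.1661] [-138.8   32.6  -49.1] [[0.552, -0.801, 0.232], [-0.637, -0.225, 0.738], [-0.539, -0.555, -0.634]] [-8.5 -4.4 15.8] 0.019560912180739944 30.758507251739502
grasp [ 0.6327 -0.0936  0.1642] r 0.132 l 0.537 lift~ 0.041
```

Request:
apply_moves:
  targets:
    - {"travel": [-0.3,1.2,-0.8],"roll": 0,"jaw": 8}
    - {"travel": [0.8,0.8,1],"roll": 0,"jaw": 26}
    - {"travel": [0,0,0],"roll": 0,"jaw": 30}
    - {"travel": [0,0,0],"roll": 0,"jaw": 44}
    - {"travel": [0,0,0],"roll": 0,"jaw": 44}
    - {"travel": [0,0,0],"roll": 0,"jaw": 44}

```text
clock: 21.7
tool_pos: [0.6316, -0.0963, 0.1609]
orientation: [-139.0, 32.7, -49.4]
force: [-0.7, 0.3, 0.4]
opening: 0.0431
gripper_force: 0.0
```

```bash
python3 -c "
from plan import *
where()"
```

```text
21.7 [-22.7  29.1   3.3 -51.9 -77.7  69. ] [ 0.6316 -0.0963  0.1609] [-139.    32.7  -49.4] [[0.547, -0.804, 0.233], [-0.64, -0.222, 0.736], [-0.54, -0.552, -0.636]] [-0.7  0.3  0.4] 0.04309427562644071 0.0
grasp [ 0.6323 -0.0941  0.159 ] r 0.1322 l 0.532 lift~ -0.01
```

Request:
apply_moves:
  targets:
    - {"travel": [0,0,-25],"roll": 0,"jaw": 44}
    - {"travel": [0,0,-40],"roll": 0,"jaw": 44}
    - {"travel": [0,0,-45],"roll": 0,"jaw": 44}
    - {"travel": [0,0,-45],"roll": 3,"jaw": 44}

```text
clock: 22.1
tool_pos: [0.5948, -0.2113, 0.2604]
orientation: [-140.6, 34.6, -52.2]
force: [0.9, -0.8, -0.5]
opening: 0.0444
gripper_force: 0.0
```

```bash
python3 - <<'E'
from clr import *
from h import *
for l,lf in((.524,0),(.524,.17),(.45,.17),(.6,.17)):
    for r in(.095,.143):
        g=pose(l,r,lf)[0]; print(l,lf,r,((proj("side",g)-[200,150]+.5)*5).round(0),((proj("top",g)-[220,120]+.5)*5).round())
a=cv2.resize(ctrl.snapshot("side")[150:270,200:320,::-1],None,fx=5,fy=5,interpolation=cv2.INTER_CUBIC)
cv2.imwrite("pics/s3.png",a)
E
```

```text
22.1 [-32.2  26.6  12.8 -48.3 -92.2  62.5] [ 0.5948 -0.2113  0.2604] [-140.6   34.6  -52.2] [[0.504, -0.832, 0.232], [-0.65, -0.189, 0.736], [-0.568, -0.522, -0.636]] [ 0.9 -0.8 -0.5] 0.04436346445369154 0.0
0.524 0 0.095 [419. 392.] [240. 227.]
0.524 0 0.143 [419. 461.] [300. 196.]
0.524 0.17 0.095 [419. 377.] [239. 224.]
0.524 0.17 0.143 [420. 436.] [300. 192.]
0.45 0.17 0.095 [406. 377.] [243. 233.]
0.45 0.17 0.143 [400. 435.] [307. 205.]
0.6 0.17 0.095 [433. 377.] [234. 215.]
0.6 0.17 0.143 [441. 436.] [293. 178.]
```

View pics/s3.png

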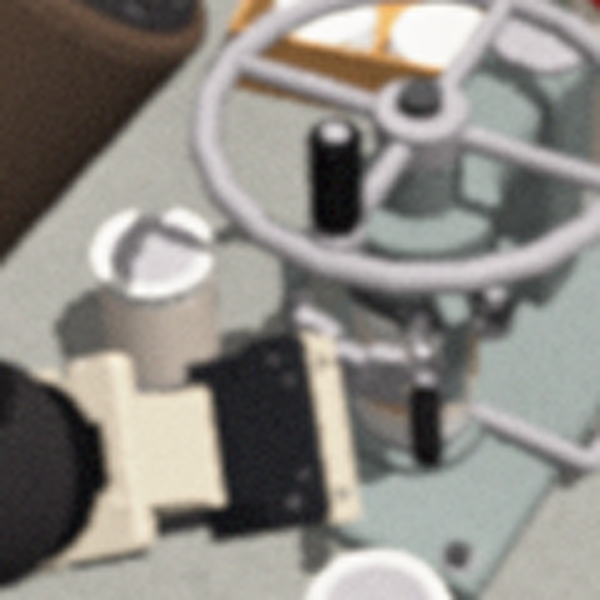

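Request:
apply_moves:
  targets:
    - {"travel": [0,0,-20],"roll": 8.5,"jaw": 60}
    - {"travel": [0,0,-20],"roll": 8.5,"jaw": 60}
    - {"travel": [0,0,-20],"roll": 8.5,"jaw": 60}
    - {"travel": [0,0,-20],"roll": 8.5,"jaw": 60}
    - {"travel": [0,0,-20],"roll": 8.5,"jaw": 60}
    - {"travel": [-20,0,0],"roll": 0,"jaw": 60}

```text
clock: 22.75
tool_pos: [0.575, -0.2744, 0.3374]
orientation: [179.7, 50.5, -108.1]
force: [0.6, -0.1, 0.2]
opening: 0.0599
gripper_force: 0.0
```

```bash
python3 - <<'E'
from clr import *
M=M0.as_matrix(); g=np.array([.5754,-.0755,.325])
for b in(.11,.0): print(np.round((g-(b+.003)*M[:,2]-o['tool_pos'])@M*1e3,1))
E
```

```text
22.75 [ -37.3   26.    21.9  -48.1 -102.3   15.7] [ 0.575  -0.2744  0.3374] [ 179.7   50.5 -108.1] [[-0.197, -0.952, 0.234], [-0.605, 0.306, 0.735], [-0.772, 0.004, -0.636]] [ 0.6 -0.1  0.2] 0.05989433841804349 0.0
[-110.7   60.5   41.2]
[-110.7   60.5  151.2]
```

Request:
apply_moves:
  targets:
    - {"travel": [-37,20,5],"roll": 0,"jaw": 60}
    - {"travel": [-37,20,8],"roll": 0,"jaw": 60}
    - {"travel": [-37,20,28],"roll": 0,"jaw": 60}
    - {"travel": [0,0,40],"roll": 0,"jaw": 60}
    - {"travel": [0,0,40],"roll": 0,"jaw": 60}
    - {"travel": [0,0,20],"roll": 0,"jaw": 60}
    - {"travel": [0,0,0],"roll": 0,"jaw": 50}

```text
clock: 23.45
tool_pos: [0.5721, -0.0802, 0.3329]
orientation: [-180.0, 50.6, -107.3]
force: [-0.8, -0.3, 0.6]
opening: 0.056
gripper_force: 0.0
```

```bash
python3 - <<'E'
from clr import *
import cv2
M=M0.as_matrix(); g=np.array([.5754,-.0755,.325])
for b in(.0,): print(np.round((g-(b+.003)*M[:,2]-o['tool_pos'])@M*1e3,1))
a=cv2.resize(ctrl.snapshot("side")[130:250,200:320,::-1],None,fx=5,fy=5,interpolation=cv2.INTER_CUBIC)
cv2.imwrite("pics/s4.png",a)
E
```

```text
23.45 [-23.1  14.7   5.2 -50.3 -88.4  11. ] [ 0.5721 -0.0802  0.3329] [-180.    50.6 -107.3] [[-0.189, -0.955, 0.23], [-0.606, 0.297, 0.738], [-0.773, -0.0, -0.635]] [-0.8 -0.3  0.6] 0.05603157071510045 0.0
[ 2.6 -1.8  6.2]
```

View pics/s4.png

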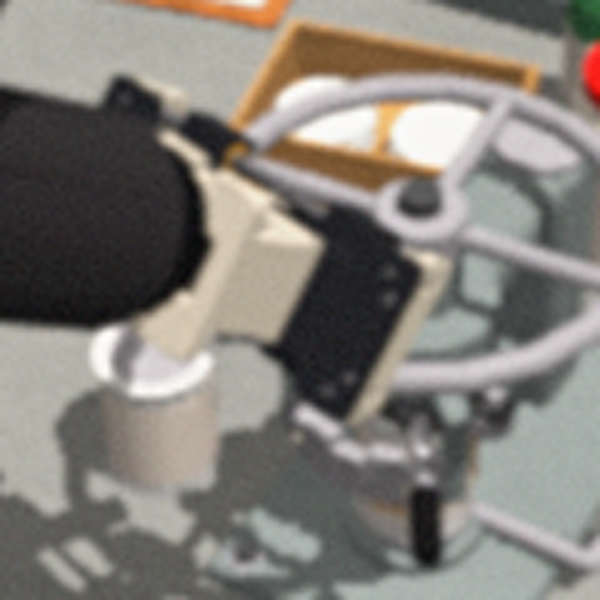

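Request:
apply_moves:
  targets:
    - {"travel": [2,-2,5],"roll": 0,"jaw": 35}
    - {"travel": [0,0,0],"roll": 0,"jaw": 20}
    - {"travel": [0,0,0],"roll": 0,"jaw": 20}
    - {"travel": [0,0,0],"roll": 0,"jaw": 20}
    - {"travel": [0,0,0],"roll": 0,"jaw": 20}

```text
clock: 24.0
tool_pos: [0.5751, -0.0819, 0.3298]
orientation: [-179.8, 50.5, -107.4]
force: [-0.9, -0.1, -0.0]
opening: 0.0273
gripper_force: 30.0
```

```bash
cat > wh.py <<'E'
from clr import *
def now():
    G=o['tool_pos']+.003*M0.as_matrix()[:,2]; v=G[:2]-sp; r=np.hypot(*v)
    # machine frame: (-cos w, sin w)
    c,s=np.cos(yaw),np.sin(yaw); m=np.array([c*v[0]+s*v[1],-s*v[0]+c*v[1]]); w=np.arctan2(m[1],-m[0])
    print("grasp",np.round(G,4),"r",round(r,4),"w",round(w,3),np.degrees(w).round(1)); return w,r,G
def arc(dw,n,r=.1,cen=sp):
    w,_,G=now(); M=M0.as_matrix(); P=lambda w:(lambda m:np.r_[cen+[np.cos(yaw)*m[0]-np.sin(yaw)*m[1],np.sin(yaw)*m[0]+np.cos(yaw)*m[1]],.324])(r*np.array([-np.cos(w),np.sin(w)]))
    p=G
    for i in range(1,n+1):
        q=P(w+dw*i/n); print(np.round((q-p)@M*1e3,1).tolist()); p=q
E
python3 -c "
from wh import *
arc(np.pi/2,8)"
```

```text
24.0 [-23.1  15.    5.2 -50.2 -88.   11.2] [ 0.5751 -0.0819  0.3298] [-179.8   50.5 -107.4] [[-0.19, -0.954, 0.234], [-0.607, 0.301, 0.735], [-0.772, -0.002, -0.636]] [-0.9 -0.1 -0. ] 0.027268696363234472 29.999509155750275
grasp [ 0.5758 -0.0797  0.3279] r 0.1042 w -0.094 -5.4
[3.2, 20.5, 2.1]
[0.4, 19.6, -0.5]
[-2.1, 19.3, 2.5]
[-4.4, 18.3, 5.3]
[-6.6, 16.6, 8.0]
[-8.6, 14.3, 10.3]
[-10.2, 11.4, 12.3]
[-11.4, 8.1, 13.8]
```

```bash
cat >> wh.py <<'E'
def arc2(w0,degs,off):
    M=M0.as_matrix(); G=o['tool_pos']+.003*M[:,2]
    def P(w): m=.1*np.array([-np.cos(w),np.sin(w)]); return np.r_[sp+[np.cos(yaw)*m[0]-np.sin(yaw)*m[1],np.sin(yaw)*m[0]+np.cos(yaw)*m[1]],.328]+off
    p=G; print("err",np.round((P(w0)-G)*1e3,1))
    for d in degs:
        q=P(w0+np.radians(d)); print(d,np.round((q-p)@M*1e3,1).tolist()); p=q
OFF=np.array([.0003,-.0043,0])
E
python3 -c "
from wh import *
now(); arc2(-.09,range(10,370,10),OFF)"
```

```text
24.0 [-23.1  15.    5.2 -50.2 -88.   11.2] [ 0.5751 -0.0819  0.3298] [-179.8   50.5 -107.4] [[-0.19, -0.954, 0.234], [-0.607, 0.301, 0.735], [-0.772, -0.002, -0.636]] [-0.9 -0.1 -0. ] 0.027268696363234472 29.999509155750275
grasp [ 0.5758 -0.0797  0.3279] r 0.1042 w -0.094 -5.4
err [-0.2 -0.1  0.1]
10 [2.5, 17.1, -3.3]
20 [0.6, 17.4, -0.8]
30 [-1.3, 17.3, 1.5]
40 [-3.2, 16.7, 3.8]
50 [-5.0, 15.6, 6.0]
60 [-6.6, 14.0, 8.0]
70 [-8.1, 12.0, 9.8]
80 [-9.3, 9.6, 11.2]
90 [-10.2, 6.9, 12.3]
100 [-10.8, 4.0, 13.1]
110 [-11.1, 1.0, 13.4]
120 [-11.0, -2.0, 13.4]
130 [-10.6, -5.0, 12.9]
140 [-9.9, -7.8, 12.0]
150 [-8.9, -10.4, 10.8]
160 [-7.6, -12.7, 9.3]
170 [-6.1, -14.5, 7.4]
180 [-4.4, -16.0, 5.4]
190 [-2.5, -17.0, 3.1]
200 [-0.6, -17.4, 0.8]
210 [1.3, -17.3, -1.5]
220 [3.2, -16.7, -3.8]
230 [5.0, -15.6, -6.0]
240 [6.6, -14.0, -8.0]
250 [8.1, -12.0, -9.8]
260 [9.3, -9.6, -11.2]
270 [10.2, -6.9, -12.3]
280 [10.8, -4.0, -13.1]
290 [11.1, -1.0, -13.4]
300 [11.0, 2.0, -13.4]
310 [10.6, 5.0, -12.9]
320 [9.9, 7.8, -12.0]
330 [8.9, 10.4, -10.8]
340 [7.6, 12.7, -9.3]
350 [6.1, 14.5, -7.4]
360 [4.4, 16.0, -5.4]
```

Request:
apply_moves:
  targets:
    - {"travel": [2.5,17.1,-3.3],"roll": 0,"jaw": 20}
    - {"travel": [0.6,17.4,-0.8],"roll": 0,"jaw": 20}
    - {"travel": [-1.3,17.3,1.5],"roll": 0,"jaw": 20}
    - {"travel": [-3.2,16.7,3.8],"roll": 0,"jaw": 20}
    - {"travel": [-5.0,15.6,6.0],"roll": 0,"jaw": 20}
    - {"travel": [-6.6,14.0,8.0],"roll": 0,"jaw": 20}
    - {"travel": [-8.1,12.0,9.8],"roll": 0,"jaw": 20}
    - {"travel": [-9.3,9.6,11.2],"roll": 0,"jaw": 20}
    - {"travel": [-10.2,6.9,12.3],"roll": 0,"jaw": 20}

```text
clock: 24.9
tool_pos: [0.4712, 0.0167, 0.3298]
orientation: [-180.0, 50.4, -107.4]
force: [-5.1, -1.4, -0.1]
opening: 0.0274
gripper_force: 30.0
```

```bash
python3 -c "
from wh import *
now(); arc2(np.radians(84.8),range(10,100,10),OFF)"
```

```text
24.9 [-17.    2.1 -10.1 -51.1 -82.    9.2] [0.4712 0.0167 0.3298] [-180.    50.4 -107.4] [[-0.19, -0.954, 0.231], [-0.608, 0.299, 0.735], [-0.771, -0.0, -0.637]] [-5.1 -1.4 -0.1] 0.02737828739341717 29.998950362205505
grasp [0.4719 0.0189 0.3278] r 0.1021 w 1.441 82.6
err [ 2.3 -0.3  0.2]
10 [-11.2, 1.8, 13.3]
20 [-11.1, 1.0, 13.4]
30 [-11.0, -2.0, 13.3]
40 [-10.6, -5.0, 12.9]
50 [-9.9, -7.8, 12.0]
60 [-8.9, -10.4, 10.8]
70 [-7.6, -12.7, 9.2]
80 [-6.1, -14.6, 7.4]
90 [-4.4, -16.0, 5.3]
```

Request:
apply_moves:
  targets:
    - {"travel": [-11.1,3.0,13.3],"roll": 0,"jaw": 20}
    - {"travel": [-11.1,1.0,13.4],"roll": 0,"jaw": 20}
    - {"travel": [-11.0,-2.0,13.3],"roll": 0,"jaw": 20}
    - {"travel": [-10.6,-5.0,12.9],"roll": 0,"jaw": 20}
    - {"travel": [-9.9,-7.8,12.0],"roll": 0,"jaw": 20}
    - {"travel": [-8.9,-10.4,10.8],"roll": 0,"jaw": 20}
    - {"travel": [-7.6,-12.7,9.2],"roll": 0,"jaw": 20}
    - {"travel": [-6.1,-14.6,7.4],"roll": 0,"jaw": 20}
    - {"travel": [-4.4,-16.0,5.3],"roll": 0,"jaw": 20}

```text
clock: 25.8
tool_pos: [0.5742, 0.1181, 0.3298]
orientation: [-179.8, 50.5, -107.3]
force: [-3.1, -6.5, -1.7]
opening: 0.0271
gripper_force: 30.0
```

```bash
sed -i 's/^OFF.*/OFF=np.array([-.0012,-.0043,0])/' wh.py; python3 -c "
from wh import *
now(); arc2(np.radians(174.8),range(10,100,10),OFF)"
```

```text
25.8 [ -2.9   7.   -4.4 -51.9 -71.5  -0.2] [0.5742 0.1181 0.3298] [-179.8   50.5 -107.3] [[-0.19, -0.954, 0.233], [-0.608, 0.301, 0.735], [-0.771, -0.002, -0.637]] [-3.1 -6.5 -1.7] 0.027082812922686925 30.000135004520416
grasp [0.5749 0.1203 0.3279] r 0.0959 w 3.079 176.4
err [-4.  -0.2  0.1]
10 [-1.8, -13.2, 2.0]
20 [-0.6, -17.4, 0.8]
30 [1.3, -17.3, -1.5]
40 [3.2, -16.7, -3.8]
50 [5.0, -15.6, -6.0]
60 [6.6, -14.0, -8.0]
70 [8.1, -12.0, -9.7]
80 [9.3, -9.6, -11.2]
90 [10.2, -6.9, -12.3]
```

Request:
apply_moves:
  targets:
    - {"travel": [-1.8,-13.2,2.0],"roll": 0,"jaw": 20}
    - {"travel": [-0.6,-17.4,0.8],"roll": 0,"jaw": 20}
    - {"travel": [1.3,-17.3,-1.5],"roll": 0,"jaw": 20}
    - {"travel": [3.2,-16.7,-3.8],"roll": 0,"jaw": 20}
    - {"travel": [5.0,-15.6,-6.0],"roll": 0,"jaw": 20}
    - {"travel": [6.6,-14.0,-8.0],"roll": 0,"jaw": 20}
    - {"travel": [8.1,-12.0,-9.7],"roll": 0,"jaw": 20}
    - {"travel": [9.3,-9.6,-11.2],"roll": 0,"jaw": 20}
    - {"travel": [10.2,-6.9,-12.3],"roll": 0,"jaw": 20}

```text
clock: 26.7
tool_pos: [0.6711, 0.0184, 0.3298]
orientation: [-179.8, 50.5, -107.4]
force: [-5.0, 1.8, -3.0]
opening: 0.0272
gripper_force: 30.0
```

```bash
python3 -c "
from wh import *
now(); arc2(np.radians(264.8),range(10,100,10),OFF)"
```

```text
26.7 [-11.6  18.2   9.9 -51.2 -80.2   2.7] [0.6711 0.0184 0.3298] [-179.8   50.5 -107.4] [[-0.19, -0.954, 0.233], [-0.607, 0.301, 0.736], [-0.772, -0.002, -0.636]] [-5.   1.8 -3. ] 0.027166876740369723 30.001093447208405
grasp [0.6718 0.0206 0.3279] r 0.0981 w -1.605 -92.0
err [0.8 1.2 0.1]
10 [9.8, -4.4, -12.0]
20 [11.1, -1.0, -13.4]
30 [11.0, 2.0, -13.4]
40 [10.6, 5.0, -12.9]
50 [9.9, 7.8, -12.0]
60 [8.9, 10.4, -10.8]
70 [7.6, 12.7, -9.3]
80 [6.1, 14.5, -7.4]
90 [4.4, 16.0, -5.4]
```

Request:
apply_moves:
  targets:
    - {"travel": [9.8,-4.0,-12.0],"roll": 0,"jaw": 20}
    - {"travel": [11.1,-1.0,-13.4],"roll": 0,"jaw": 20}
    - {"travel": [11.0,2.0,-13.4],"roll": 0,"jaw": 20}
    - {"travel": [10.6,5.0,-12.9],"roll": 0,"jaw": 20}
    - {"travel": [9.9,7.8,-12.0],"roll": 0,"jaw": 20}
    - {"travel": [8.9,10.4,-10.8],"roll": 0,"jaw": 20}
    - {"travel": [7.6,12.7,-9.3],"roll": 0,"jaw": 20}
    - {"travel": [6.1,14.5,-7.4],"roll": 0,"jaw": 20}
    - {"travel": [4.4,16.0,-5.4],"roll": 0,"jaw": 20}

```text
clock: 27.6
tool_pos: [0.5713, -0.0819, 0.3299]
orientation: [-179.7, 50.4, -107.4]
force: [2.1, -0.2, -12.5]
opening: 0.0275
gripper_force: 30.0
```

```bash
python3 -c "
from wh import *
now(); arc2(np.radians(-5.2),range(10,100,10),OFF)"
```

```text
27.6 [-23.2  14.6   4.8 -50.1 -88.   11.3] [ 0.5713 -0.0819  0.3299] [-179.7   50.4 -107.4] [[-0.19, -0.953, 0.235], [-0.608, 0.302, 0.734], [-0.771, -0.003, -0.637]] [  2.1  -0.2 -12.5] 0.02752810411846308 29.999229311943054
grasp [ 0.572  -0.0797  0.328 ] r 0.1042 w -0.057 -3.3
err [ 2.2 -0.1 -0. ]
10 [2.2, 14.8, -2.7]
20 [0.6, 17.4, -0.9]
30 [-1.3, 17.3, 1.5]
40 [-3.2, 16.7, 3.8]
50 [-5.0, 15.6, 6.0]
60 [-6.6, 14.0, 8.0]
70 [-8.1, 12.0, 9.7]
80 [-9.3, 9.6, 11.2]
90 [-10.2, 7.0, 12.3]
```

Request:
apply_moves:
  targets:
    - {"travel": [2.2,14.8,-2.5],"roll": 0,"jaw": 20}
    - {"travel": [0.6,17.4,-0.8],"roll": 0,"jaw": 20}
    - {"travel": [-1.3,17.3,1.5],"roll": 0,"jaw": 20}
    - {"travel": [-3.2,16.7,3.8],"roll": 0,"jaw": 20}
    - {"travel": [-5.0,15.6,6.0],"roll": 0,"jaw": 20}
    - {"travel": [-6.6,14.0,8.0],"roll": 0,"jaw": 20}
    - {"travel": [-8.1,12.0,9.8],"roll": 0,"jaw": 20}
    - {"travel": [-9.3,9.6,11.2],"roll": 0,"jaw": 20}
    - {"travel": [-10.2,7.0,12.3],"roll": 0,"jaw": 20}

```text
clock: 28.5
tool_pos: [0.471, 0.0187, 0.3299]
orientation: [-179.9, 50.5, -107.4]
force: [2.7, -3.2, -13.5]
opening: 0.0273
gripper_force: 30.0
```

Request:
apply_moves:
  targets:
    - {"travel": [-11.1,3.0,13.3],"roll": 0,"jaw": 20}
    - {"travel": [-11.1,1.0,13.4],"roll": 0,"jaw": 20}
    - {"travel": [-11.0,-2.0,13.3],"roll": 0,"jaw": 20}
    - {"travel": [-10.6,-5.0,12.9],"roll": 0,"jaw": 20}
    - {"travel": [-9.9,-7.8,12.0],"roll": 0,"jaw": 20}
    - {"travel": [-8.9,-10.4,10.8],"roll": 0,"jaw": 20}
    - {"travel": [-7.6,-12.7,9.2],"roll": 0,"jaw": 20}
    - {"travel": [-6.1,-14.6,7.4],"roll": 0,"jaw": 20}
    - {"travel": [-4.4,-16.0,5.3],"roll": 0,"jaw": 20}

```text
clock: 29.4
tool_pos: [0.5727, 0.1185, 0.3299]
orientation: [-179.8, 50.4, -107.3]
force: [-2.9, -15.1, -6.5]
opening: 0.0275
gripper_force: 30.0
```

```bash
sed -i 's/sp=np.array.*;yaw/sp=np.array([.572,.0245]);yaw/' clr.py; python3 -c "
from wh import *
now()"
```

```text
29.4 [ -2.8   6.8  -4.5 -51.8 -71.4  -0.3] [0.5727 0.1185 0.3299] [-179.8   50.4 -107.3] [[-0.19, -0.954, 0.233], [-0.609, 0.3, 0.734], [-0.77, -0.002, -0.638]] [ -2.9 -15.1  -6.5] 0.02745809249179286 30.001360774040222
grasp [0.5734 0.1207 0.328 ] r 0.0962 w 3.082 176.6
```

Request:
apply_moves:
  targets:
    - {"travel": [-1,-6,1],"roll": 0,"jaw": 20}
    - {"travel": [0,0,0],"roll": 0,"jaw": 30}
    - {"travel": [0,0,0],"roll": 0,"jaw": 60}
    - {"travel": [0,0,0],"roll": 0,"jaw": 60}
    - {"travel": [0,0,0],"roll": 0,"jaw": 60}
    - {"travel": [0,0,-25],"roll": 0,"jaw": 60}
    - {"travel": [0,0,-40],"roll": 0,"jaw": 60}
    - {"travel": [0,0,-45],"roll": 0,"jaw": 60}
    - {"travel": [0,0,-45],"roll": 0,"jaw": 60}
    - {"travel": [0,0,-45],"roll": 0,"jaw": 60}

```text
clock: 30.4
tool_pos: [0.5313, -0.0288, 0.4599]
orientation: [-179.7, 50.5, -107.2]
force: [1.1, -0.0, 0.1]
opening: 0.0603
gripper_force: 0.0
```

```bash
python3 - <<'E'
from clr import *
from h import *
a=cv2.resize(ctrl.snapshot("top")[120:240,190:310,::-1],None,fx=4,fy=4,interpolation=cv2.INTER_CUBIC)
b=cv2.resize(ctrl.snapshot("side")[150:270,220:340,::-1],None,fx=4,fy=4,interpolation=cv2.INTER_CUBIC)
cv2.imwrite("pics/s5.png",np.hstack([b,a])[:,:800])
# target grasp with roll -27 (aligned y to earlier): same as release orientation
g,d,M=pose(.53,.132,0); print(g,"d",d)
E
```

```text
30.4 [-19.8   4.4   8.8 -50.7 -94.5  -1.7] [ 0.5313 -0.0288  0.4599] [-179.7   50.5 -107.2] [[-0.188, -0.954, 0.234], [-0.607, 0.3, 0.736], [-0.772, -0.004, -0.636]] [ 1.1 -0.   0.1] 0.06033274960379476 0.0
[ 0.63008596 -0.09403278  0.16      ] d -56.12022266426129
```

View pics/s5.png

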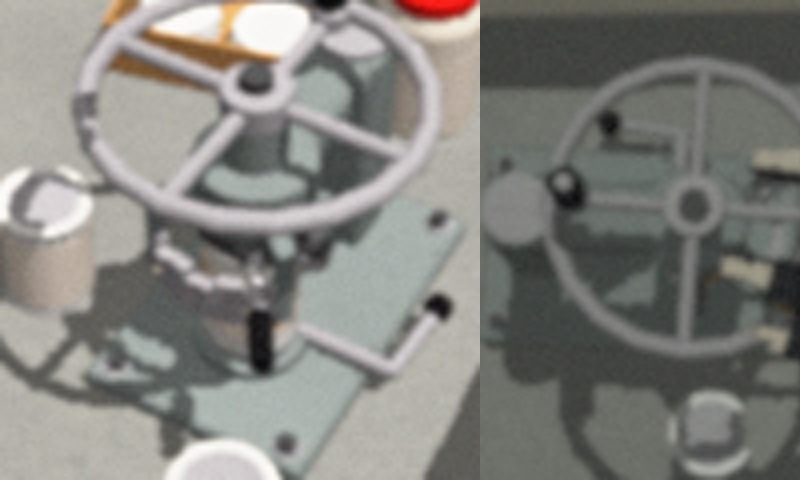

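```bash
python3 - <<'E'
from h import *
from clr import sp,M0,pose
for u in (px("top",(384,184),np.array([180,120])),px("top",(566-480,184),np.array([190,120]))):
    v=onz("top",u,.344)[:2]-sp; print(np.hypot(*v),np.degrees(np.arctan2(v[1],v[0])))
from o import o
T=np.array([.6316,-.0963,.1609])
M=(M0*R.from_euler('z',-45.5,degrees=True)).as_matrix(); print(M.round(2).tolist())
pre=T-.16*M[:,2]; print((pre-o['tool_pos'])@M0.as_matrix()*1e3, pre)
E
```

```text
30.5 [-20.    4.4   9.1 -50.6 -94.5  -1.7] [ 0.5322 -0.0316  0.4623] [-179.1   50.4 -107. ] [[-0.186, -0.953, 0.24], [-0.61, 0.303, 0.732], [-0.771, -0.01, -0.637]] [ 0.3  0.1 -0.7] 0.05991762348455062 0.0
0.10235226995617805 -86.8960116300668
0.09669382856047742 84.60405092041873
[[0.55, -0.8, 0.24], [-0.64, -0.22, 0.73], [-0.53, -0.56, -0.64]]
[ 253.2035431  -111.32106221    8.57190181] [ 0.59323499 -0.21346924  0.26287791]
```

Request:
apply_moves:
  targets:
    - {"travel": [26.5,-18.4,-31.7],"roll": 0,"jaw": 46}
    - {"travel": [26.5,-18.4,-31.7],"roll": 0,"jaw": 46}
    - {"travel": [26.5,-18.4,-31.7],"roll": 0,"jaw": 46}
    - {"travel": [26.5,-18.4,-31.7],"roll": 0,"jaw": 46}
    - {"travel": [35.9,-9,33.6],"roll": 0,"jaw": 46}
    - {"travel": [35.9,-9,33.6],"roll": 0,"jaw": 46}
    - {"travel": [35.9,-9,33.6],"roll": 0,"jaw": 46}
    - {"travel": [35.9,-9,33.6],"roll": 0,"jaw": 46}
    - {"travel": [0,0,0],"roll": -8.5,"jaw": 46}
    - {"travel": [0,0,0],"roll": -8.5,"jaw": 46}

```text
clock: 31.5
tool_pos: [0.5913, -0.2059, 0.2581]
orientation: [-160.2, 47.6, -81.4]
force: [-0.1, -0.5, 1.1]
opening: 0.046
gripper_force: 0.0
```

Request:
apply_moves:
  targets:
    - {"travel": [0,0,0],"roll": -8.5,"jaw": 46}
    - {"travel": [0,0,0],"roll": -8.5,"jaw": 46}
    - {"travel": [0,0,0],"roll": -8,"jaw": 46}
    - {"travel": [0,0,0],"roll": -3.5,"jaw": 46}

```text
clock: 31.9
tool_pos: [0.5916, -0.2063, 0.2609]
orientation: [-138.8, 32.4, -49.1]
force: [-0.3, -0.5, 0.3]
opening: 0.0461
gripper_force: 0.0
```

```bash
python3 - <<'E'
from clr import *
T=np.array([.6316,-.0963,.1615]); M=M0.as_matrix(); print((T-o['tool_pos'])@M*1e3)
g,d,_=pose(.53,.132,0); print(d,clear(g,M,B),clear(g,M,F))
E
```

```text
31.9 [-32.   26.1  12.  -48.4 -91.8  66. ] [ 0.5916 -0.2063  0.2609] [-138.8   32.4  -49.1] [[0.552, -0.8, 0.234], [-0.638, -0.226, 0.736], [-0.536, -0.556, -0.635]] [-0.3 -0.5  0.3] 0.04608732722456267 0.0
[  5.12488176  -1.61242863 153.45280677]
-10.387065310800267 [21. 26.] [52. 28.]
```

Request:
apply_moves:
  targets:
    - {"travel": [5,-1.6,30],"roll": 0,"jaw": 46}
    - {"travel": [0,0,40],"roll": 0,"jaw": 46}
    - {"travel": [0,0,40],"roll": 0,"jaw": 46}
    - {"travel": [0,0,30],"roll": 0,"jaw": 46}
    - {"travel": [0,0,14],"roll": 0,"jaw": 46}
    - {"travel": [0,0,0],"roll": 0,"jaw": 25}
    - {"travel": [0,0,0],"roll": 0,"jaw": 8}
    - {"travel": [0,0,0],"roll": 0,"jaw": 8}
    - {"travel": [0,0,0],"roll": 0,"jaw": 8}
    - {"travel": [0,0,0],"roll": 0,"jaw": 8}

```text
clock: 32.9
tool_pos: [0.6319, -0.098, 0.1623]
orientation: [-139.0, 32.5, -49.5]
force: [-0.5, -3.4, 5.9]
opening: 0.0187
gripper_force: 29.3
```

```bash
python3 - <<'E'
from plan import *
l=where()
plan([(l,0,0)]+[(l,x,0) for x in(.06,.12,.18,.23,.25)],.132)
E
```

```text
32.9 [-22.9  29.    3.4 -51.9 -77.7  69. ] [ 0.6319 -0.098   0.1623] [-139.    32.5  -49.5] [[0.548, -0.802, 0.236], [-0.641, -0.222, 0.735], [-0.537, -0.554, -0.636]] [-0.5 -3.4  5.9] 0.018692109626748353 29.25320327281952
grasp [ 0.6326 -0.0958  0.1604] r 0.1347 l 0.541 lift~ 0.004
off mm [ 1.2 -2.4  0.4]
0.541 0.06 [-3.4, -3.4, -3.8] 0
0.541 0.12 [-3.7, -3.3, -3.6] 0
0.541 0.18 [-4.0, -3.2, -3.3] 0
0.541 0.23 [-3.5, -2.6, -2.6] 0
0.541 0.25 [-1.5, -1.0, -1.0] 0
```

Request:
apply_moves:
  targets:
    - {"travel": [-3.4,-3.4,-3.8],"roll": 0,"jaw": 8}
    - {"travel": [-3.7,-3.3,-3.6],"roll": 0,"jaw": 8}
    - {"travel": [-4,-3.2,-3.3],"roll": 0,"jaw": 8}
    - {"travel": [-3.5,-2.6,-2.6],"roll": 0,"jaw": 8}
    - {"travel": [-1.5,-1.0,-1.0],"roll": 0,"jaw": 8}
    - {"travel": [0,0,0],"roll": 0,"jaw": 8}

```text
clock: 33.5
tool_pos: [0.6298, -0.0969, 0.1842]
orientation: [-139.4, 32.4, -49.8]
force: [1.5, -9.1, -13.5]
opening: 0.0204
gripper_force: 33.7
```

```bash
python3 - <<'E'
from plan import *
l=where(); n=10
plan([(l,.22,0)]+[(l+(.01-l)*i/n,.22,2.6*i) for i in range(1,n+1)]+[(.01,x,26) for x in(.15,.07,-.01)],.133)
E
```

```text
33.5 [-22.6  27.3   3.9 -51.3 -78.8  66.9] [ 0.6298 -0.0969  0.1842] [-139.4   32.4  -49.8] [[0.545, -0.805, 0.234], [-0.644, -0.223, 0.731], [-0.536, -0.55, -0.64]] [  1.5  -9.1 -13.5] 0.020377482139256553 33.72831434011459
grasp [ 0.6305 -0.0947  0.1822] r 0.1328 l 0.53 lift~ 0.218
off mm [ 1.  -2.  -0.2]
0.478 0.22 [-1.5, 5.6, -3.5] 2.6
0.426 0.22 [-1.6, 5.7, -3.3] 2.6
0.374 0.22 [-1.6, 5.8, -3.1] 2.6
0.322 0.22 [-1.6, 5.9, -2.9] 2.6
0.27 0.22 [-1.6, 6.1, -2.6] 2.6
0.218 0.22 [-1.6, 6.2, -2.4] 2.6
0.166 0.22 [-1.5, 6.2, -2.2] 2.6
0.114 0.22 [-1.5, 6.3, -1.9] 2.6
0.062 0.22 [-1.5, 6.4, -1.7] 2.6
0.01 0.22 [-1.4, 6.5, -1.4] 2.6
0.01 0.15 [6.0, 1.8, 3.5] 0.0
0.01 0.07 [6.5, 2.1, 4.6] 0
0.01 -0.01 [6.1, 2.1, 5.1] 0
```

Request:
apply_moves:
  targets:
    - {"travel": [-2,5.1,-4],"roll": 2.6,"jaw": 8}
    - {"travel": [-1.6,5.7,-3.3],"roll": 2.6,"jaw": 8}
    - {"travel": [-1.6,5.8,-3.1],"roll": 2.6,"jaw": 8}
    - {"travel": [-1.6,5.9,-2.9],"roll": 2.6,"jaw": 8}
    - {"travel": [-1.6,6.1,-2.6],"roll": 2.6,"jaw": 8}

```text
clock: 34.0
tool_pos: [0.5974, -0.1071, 0.1849]
orientation: [-147.1, 40.4, -62.8]
force: [1.3, -8.2, -12.2]
opening: 0.02
gripper_force: 31.4
```

```bash
python3 - <<'E'
from plan import *
l=where(); n=5
plan([(l,.22,0)]+[(l+(.01-l)*i/n,.22,2.6*i) for i in range(1,n+1)],.133)
E
```

```text
34.0 [-24.6  25.7   1.1 -50.9 -79.5  55.8] [ 0.5974 -0.1071  0.1849] [-147.1   40.4  -62.8] [[0.348, -0.908, 0.234], [-0.677, -0.071, 0.732], [-0.648, -0.413, -0.639]] [  1.3  -8.2 -12.2] 0.020026009475442863 31.352680027484894
grasp [ 0.5981 -0.1049  0.183 ] r 0.132 l 0.274 lift~ 0.226
off mm [ 0.3 -1.5  0.5]
0.221 0.22 [-1.6, 6.2, -2.5] 2.6
0.168 0.22 [-1.5, 6.3, -2.2] 2.6
0.115 0.22 [-1.5, 6.4, -1.9] 2.6
0.063 0.22 [-1.5, 6.5, -1.7] 2.6
0.01 0.22 [-1.4, 6.6, -1.4] 2.6
```

Request:
apply_moves:
  targets:
    - {"travel": [-1.6,6.2,-2.5],"roll": 2.6,"jaw": 8}
    - {"travel": [-1.5,6.3,-2.2],"roll": 2.6,"jaw": 8}
    - {"travel": [-1.5,6.4,-1.9],"roll": 2.6,"jaw": 8}
    - {"travel": [-1.5,6.5,-1.7],"roll": 2.6,"jaw": 8}
    - {"travel": [-1.4,6.6,-1.4],"roll": 2.6,"jaw": 8}
    - {"travel": [0,0,0],"roll": 0,"jaw": 8}

```text
clock: 34.6
tool_pos: [0.5616, -0.1086, 0.1853]
orientation: [-158.2, 46.6, -78.7]
force: [-3.6, -7.3, -7.9]
opening: 0.0179
gripper_force: 30.0
```

```bash
python3 - <<'E'
from plan import *
l=where()
plan([(l,.22,0)]+[(.008,x,0) for x in(.15,.07,-.01)],.133)
E
```

```text
34.6 [-26.1  23.7  -2.4 -50.6 -79.8  44.9] [ 0.5616 -0.1086  0.1853] [-158.2   46.6  -78.7] [[0.135, -0.963, 0.231], [-0.674, 0.082, 0.734], [-0.726, -0.255, -0.639]] [-3.6 -7.3 -7.9] 0.017887774702781 30.006262958049774
grasp [ 0.5623 -0.1064  0.1834] r 0.1312 l 0.001 lift~ 0.229
off mm [-0.1 -0.7  0.9]
0.008 0.15 [6.2, 0.8, 3.7] 0
0.008 0.07 [6.5, 2.1, 4.6] 0
0.008 -0.01 [6.1, 2.1, 5.1] 0
```

Request:
apply_moves:
  targets:
    - {"travel": [6.2,1.6,3.7],"roll": 0,"jaw": 8}
    - {"travel": [6.5,2.1,4.6],"roll": 0,"jaw": 8}
    - {"travel": [6.1,2.1,5.1],"roll": 0,"jaw": 8}
    - {"travel": [0,0,0],"roll": 0,"jaw": 8}
    - {"travel": [0,0,0],"roll": 0,"jaw": 26}
    - {"travel": [0,0,0],"roll": 0,"jaw": 44}
    - {"travel": [0,0,0],"roll": 0,"jaw": 44}
    - {"travel": [0,0,0],"roll": 0,"jaw": 44}

```text
clock: 35.4
tool_pos: [0.5641, -0.109, 0.1633]
orientation: [-157.8, 46.6, -78.2]
force: [-0.6, -0.2, -0.4]
opening: 0.0418
gripper_force: 0.0
```

Request:
apply_moves:
  targets:
    - {"travel": [0,0,-20],"roll": 0,"jaw": 44}
    - {"travel": [0,0,-40],"roll": 0,"jaw": 44}
    - {"travel": [0,0,-45],"roll": 0,"jaw": 44}
    - {"travel": [0,0,-45],"roll": 0,"jaw": 44}
    - {"travel": [0,0,-45],"roll": 0,"jaw": 44}
    - {"travel": [0,0,0],"roll": 0,"jaw": 44}

```text
clock: 36.0
tool_pos: [0.5183, -0.2572, 0.2906]
orientation: [-157.6, 46.2, -78.3]
force: [0.8, -1.5, 0.3]
opening: 0.0441
gripper_force: 0.0
```

```bash
python3 - <<'E'
from clr import *
from h import *
for l,lf in((0,0),(0,.17),(-.09,0),(.09,0)):
    print(l,lf,[((proj("side",pose(l,r,lf)[0])-[220,150]+.5)*4).round().tolist() for r in(.095,.143)])
a=cv2.resize(ctrl.snapshot("top")[120:240,190:310,::-1],None,fx=4,fy=4,interpolation=cv2.INTER_CUBIC)
b=cv2.resize(ctrl.snapshot("side")[150:270,220:340,::-1],None,fx=4,fy=4,interpolation=cv2.INTER_CUBIC)
cv2.imwrite("pics/s6.png",np.hstack([b,a])[:,:800])
E
```

```text
36.0 [-38.8  23.3  11.2 -46.5 -97.6  42.8] [ 0.5183 -0.2572  0.2906] [-157.6   46.2  -78.3] [[0.141, -0.961, 0.238], [-0.677, 0.082, 0.731], [-0.722, -0.264, -0.639]] [ 0.8 -1.5  0.3] 0.04406539366696109 0.0
0 0 [[183.0, 297.0], [146.0, 344.0]]
0 0.17 [[184.0, 286.0], [146.0, 324.0]]
-0.09 0 [[173.0, 292.0], [130.0, 336.0]]
0.09 0 [[194.0, 302.0], [162.0, 351.0]]
```

View pics/s6.png

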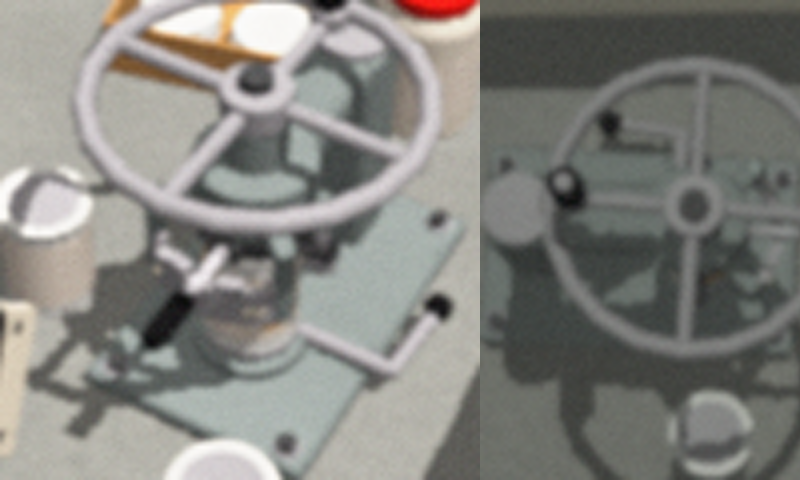

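The picture shows the lever grip running from (187,293) to (150,342), which matches lever down near the middle of the gap. The wheel grip is at (566,186), and the cans have not moved.

```bash
python3 -c "
from plant import ctrl
print(ctrl.close_job())"
```

```text
the job is handed in; nothing more can be done
None
```

The job is handed in at 36 s. The lever was thrown into the two-dot notch and dropped home. The wheel was wound about 1.5 turns clockwise by its grip (roughly 545°). The lever was then returned to neutral and dropped in the gap. The cans and the part of the lid box in the last pictures look undisturbed, I did not check the other goods, and no verdict came back.

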